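# Fetch the varnish jar from behind the thread spools

## Task

Get the varnish jar out from behind the three thread spools: first stand all three spools in the metal tray, leaving the jar where it is, then stand the jar in the middle of the cork coaster, and only then put each spool back on the middle of the rack seat of its own colour. Keep the spools and the jar upright all the time, and leave everything standing, released and still.

Things in the scene. Friction and masses are not known exactly. Their poses are not given: they have to be found in the camera images.
- rack: Fixed pale wooden rack: board 120 (x) x 170 (y) x 18 mm thick; on its far (+x) edge a rail 8 mm thick, top 48 mm above the desk, near face at x=+52 mm. Origin: centre of underside, on the desk. In its frame the seats are at (-20,0), (26,46), (26,-46) mm (colours vary), the jar at about (26,0). Two bead pots, 16 mm high, not part of the job, stand at about (-42,+-62) mm.
- seat_red: Fixed red round seat on the rack, diameter 48 mm, 3 mm thick; marks the place of the red spool, which stands on it at the start. Origin: centre of its underside (its top, where the spool stands, is 3 mm higher, 21 mm above the desk). Its axes are parallel to the rack's.
- seat_lime: Fixed lime green (yellow-green) round seat on the rack, diameter 48 mm, 3 mm thick; marks the place of the lime green (yellow-green) spool, which stands on it at the start. Origin: centre of its underside (its top, where the spool stands, is 3 mm higher, 21 mm above the desk). Its axes are parallel to the rack's.
- seat_blue: Fixed dark blue round seat on the rack, diameter 48 mm, 3 mm thick; marks the place of the dark blue spool, which stands on it at the start. Origin: centre of its underside (its top, where the spool stands, is 3 mm higher, 21 mm above the desk). Its axes are parallel to the rack's.
- spool_red: Loose upright thread spool wound with red thread and with a red top, a black foot and a small black dot on top: a straight cylinder of diameter 36 mm, 72 mm high, about 60 g. Origin: centre of its underside; z up along its axis.
- spool_lime: Loose upright thread spool wound with lime green (yellow-green) thread and with a lime green (yellow-green) top, a black foot and a small black dot on top: a straight cylinder of diameter 36 mm, 72 mm high, about 60 g. Origin: centre of its underside; z up along its axis.
- spool_blue: Loose upright thread spool wound with dark blue thread and with a dark blue top, a black foot and a small black dot on top: a straight cylinder of diameter 36 mm, 72 mm high, about 60 g. Origin: centre of its underside; z up along its axis.
- jar: Loose low amber glass varnish jar with a white cap: a straight cylinder, diameter 38 mm, 38 mm high, about 90 g. At the start it stands on the rack's board (18 mm above the desk), about 9 mm from each of the three spools and 7 mm from the rail: fingers fit round it only when the spools are gone. Origin: centre of its underside; z up.
- tray: Fixed dark metal tray with light rims, 220 (x, long) x 90 (y) mm outside; floor 4 mm above the desk, rims 4 mm thick, rim top 14 mm above the desk. Empty at the start; the side area for the spools. Origin: centre of its underside, on the desk.
- coaster: Fixed round cork coaster with a narrow black rim on the desk, diameter 90 mm, 6 mm thick, empty at the start. Origin: centre of its underside, on the desk.
Not all that is in view belongs to the job. Of the things shaped like the spool_red, the red one is meant. Several things look just like the coaster: the one meant starts nearest to the robot's base.

How it is judged:
By the outcome, as a careful person would: the job done as asked, in the order asked, and still so for the second after the job is handed in, with the robot touching nothing.
It also fails if it takes over 144 s, if anything falls off the work surface, if the arm or the gripper's body presses on something with over 40 N, if the wrist force passes 120 N, or if a joint passes its speed limit or range.

## Robot

A 6-joint arm with a two-finger parallel gripper is mounted at the origin on the work surface. World frame = base frame: x ahead of the robot, y to its left, z up, the work surface at z = 0. Lengths are in m, angles in rad, forces in N, time in s.
With the tool pointing down it reaches from about 0.4 to 0.825 m from the base axis. Payload 7 kg.
Tool frame: the origin (TCP) lies at the very end of the fingers, on their centre line; the grasp point (between the pads) lies 19 mm behind it; z points along the fingers, y is the direction in which the jaws open and shut (so a half turn about z gives the same grasp; the last joint's range is limited). The gripper opens to 88 mm and grips with 3 to 60 N. Pads are 19 mm wide; open, the fingers measure 130 mm over their backs; the gripper's body (78 mm by 193 mm) begins 47 mm behind the grasp point.
Start: joints at [1.553, 0.359, 0.012, 0, -1.224, -0.288], TCP at [0.203, 0.644, 0.227] pointing down, gripper open.
Joint ranges: [-3.07, 3.07], [-1.43, 2.12], [-1.02, 1.25], [-3.03, 1.67], [-3.05, -0], [-3.03, 3.03]. Speed limits (rad/s): [2.39, 2.39, 3.01, 3.14, 3.14, 3.14].

## Interface

Orientations are given as [roll, pitch, yaw] about the fixed x, y, z axes, in that order (R = Rz(yaw) Ry(pitch) Rx(roll)).
In Python, from station import arm, eyes, job, outline_of gives the robot as it stands.
- The arm moves only by the tool apply_moves, never from a script. Its argument "moves" is a list of rows, each a list of 5 numbers: the opening, from -1 (shut) to 1 (fully open), then the shift along the tool's x, y, z in m, then the turn about the tool's z in rad. A call has 1 to 12 rows; each row shifts and turns the commanded pose from where the row before left it, along the tool's axes as they then stand; what a row does not reach is not made up. A row lasts 1/12 s, in which the tool goes at most 41.7 mm and 7.16 degrees, less where a joint would pass 70% of its speed; a pose out of reach is approached as far as the arm can. A call with a gripper value outside its range is refused whole. The fingers move at their own pace and stop on an object; "newtons" is the grip in N (left out, the last holds). Time passes only in rows, so rows that do not move let the fingers close. It gives the time, the measured TCP pose, the force and the opening at its end, in the units of the state.
- arm.get_state(): the state, without advancing time (a new reading comes with each control period).
- eyes.grab_frame(name): name is "scene" or "top" or "wrist"; returns a dict with "color" (420x560x3 uint8, red, green, blue), "z_map" (420x560 float32, m along the optical axis (not along the pixel's ray), 0 where there is no reading), "camera_matrix" (3x3 intrinsics, pixels), "extrinsics" (4x4, takes a point from camera to world coordinates). Camera axes: x right, y up, looking along -z (the intrinsics and any distortion apply to the point x, -y, -z); pixel columns grow to the right and rows downward; lengths in m; the calibration is good to about 2 mm. A picture is of the moment at which its call begins.
- job.job_done(): hands the job in, once; it reports no verdict.
Trained networks look in a picture, given as the dict that the camera call returned (one of the last four; its "shot" number tells which), for a name from the list of things; names that differ only in an ending like _2 or _b are one class to them, and where a whole thing is asked for, a point or a joint stands for the part that bears it (a point fixed in the world has none). Each returns a list of dicts, best first, with "score" (0 to 1); they miss things now and then, are a little off and sometimes report something else, mostly with a low value. They report only what shows in the picture. A call takes as long as a camera call. They do not tell look-alikes from the thing itself.
- outline_of(label, picture): "region" (420x560 bool, what is visible of it) and "extent" ([left, top, right, bottom] in pixels, round what is visible of it).
The state is a dict: "t": time; "q": joint angles; "qd": joint speeds; "joint_efforts": joint torques, N m; "eef_pos": TCP position; "ee_rot": TCP orientation; "force": force on the tool from outside, world axes, zero at the start; "moment": the same for the moment, N m; "width": finger opening in m.
Only numpy, scipy, OpenCV 4.12 (cv2) and the standard library are available. Lean on these libraries where they do the work, as an engineer would, in place of code of your own. Each camera call takes 0.05 s, during which the arm holds its last target.

## Working session

There is one attempt and no reset: what is moved stays moved. The work goes in short steps, Python scripts to look and compute and a tool call to move; the robot and the scene stay as the last step left them, time stands still between calls to the robot, and variables do not carry over. Pictures are saved under pics/ and viewed, and the job is handed in when it is done.

Besides the shell and the picture viewer there is one more tool, called after "Call:" as name(argument=value, ...), one argument or row to a line, values as JSON. apply_moves: Moves the arm, as the interface text tells. Its arguments: {"type":"object","properties":{"moves":{"type":"array","items":{"type":"array","items":{"type":"number"}}},"newtons":{"type":"number"}},"required":["moves"]}

```bash
ls; mkdir -p pics
python3 - <<'E'
from station import arm, eyes, job, outline_of
import cv2, numpy as np
s=arm.get_state(); print({k:np.round(v,3).tolist() for k,v in s.items()})
for n in ("scene","top","wrist"):
    f=eyes.grab_frame(n); cv2.imwrite(f"pics/{n}0.png",f["color"][:,:,::-1]); print(n,f["camera_matrix"].round(1).tolist(),f["extrinsics"].round(3).tolist(),[k for k in f])
    np.savez(f"pics/{n}0.npz",z=f["z_map"],c=f["color"],K=f["camera_matrix"],E=f["extrinsics"])
E
```

```text
pics
{'t': 0.0, 'q': [1.553, 0.359, 0.011, -0.0, -1.224, -0.288], 'qd': [0.002, -0.001, 0.001, -0.002, -0.0, -0.0], 'joint_efforts': [0.0, -58.271, 29.305, 6.997, 0.007, -0.0], 'eef_pos': [0.203, 0.643, 0.226], 'ee_rot': [3.14, -0.0, -0.306], 'force': [-0.73, -0.015, -0.544], 'moment': [0.003, 0.041, 0.009], 'width': 0.087}
scene [[405.9, 0.0, 280.6], [0.0, 405.9, 210.8], [0.0, 0.0, 1.0]] [[-0.326, -0.74, 0.588, 1.078], [0.945, -0.257, 0.201, 0.202], [0.002, 0.622, 0.783, 0.787], [0.0, 0.0, 0.0, 1.0]] ['color', 'z_map', 'camera_matrix', 'extrinsics', 'shot']
top [[398.8, 0.0, 276.4], [0.0, 398.8, 210.7], [0.0, 0.0, 1.0]] [[0.001, 0.981, -0.196, 0.361], [-1.0, -0.0, -0.006, 0.012], [-0.006, 0.196, 0.981, 0.846], [0.0, 0.0, 0.0, 1.0]] ['color', 'z_map', 'camera_matrix', 'extrinsics', 'shot']
wrist [[318.4, 0.0, 274.7], [0.0, 318.4, 209.0], [0.0, 0.0, 1.0]] [[-0.301, 0.914, 0.273, 0.277], [-0.954, -0.289, -0.084, 0.62], [0.002, -0.286, 0.958, 0.384], [0.0, 0.0, 0.0, 1.0]] ['color', 'z_map', 'camera_matrix', 'extrinsics', 'shot']
```

View pics/scene0.png

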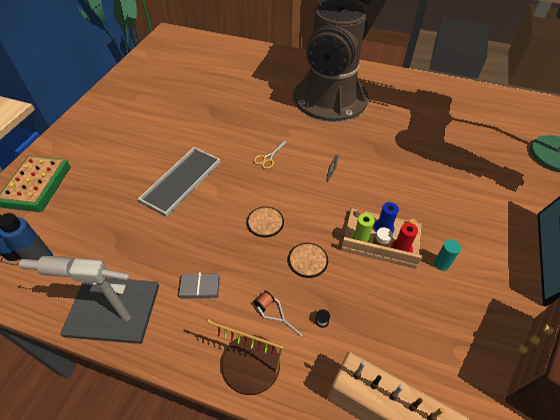

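View pics/top0.png

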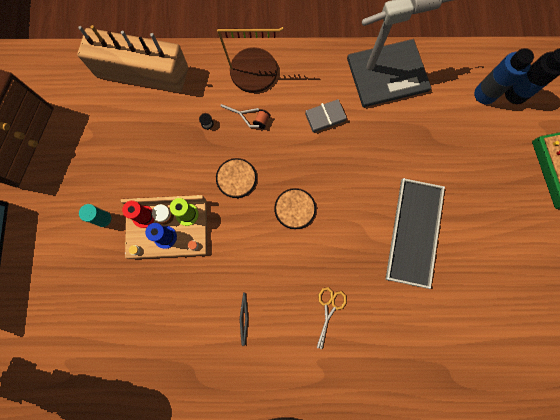

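View pics/wrist0.png

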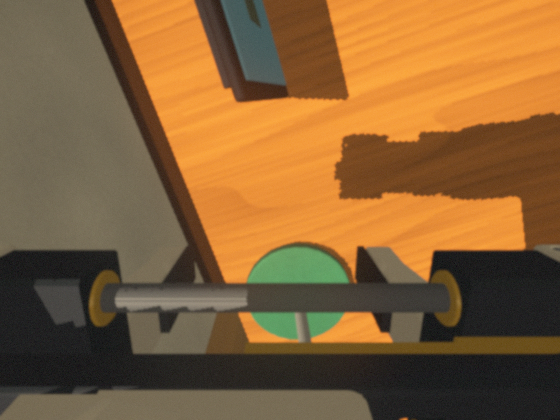

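The top view shows the rack around px (165,228), with red at (135,213), blue at (160,235), lime at (183,210) and the jar at (162,213). A teal decoy spool stands at (95,215). The tray is at (416,233) and the two coasters are at (295,208) and (236,178). Next I'll measure positions from depth.

```bash
cat > h.py <<'E'
import numpy as np, cv2
def cloud(f):
    z=f["z_map"];K=f["camera_matrix"];E=f["extrinsics"]
    v,u=np.mgrid[0:z.shape[0],0:z.shape[1]]
    p=np.stack([(u-K[0,2])/K[0,0]*z,-(v-K[1,2])/K[1,1]*z,-z],-1)
    w=p@E[:3,:3].T+E[:3,3]; w[z==0]=np.nan
    return w
def fitc(P,r=None):
    from scipy.optimize import least_squares
    c0=P.mean(0)
    hull=cv2.convexHull(P.astype(np.float32))[:,0]
    (x,y),rr=cv2.minEnclosingCircle(P.astype(np.float32))
    return np.array([x,y]),rr
def load(n):
    d=np.load(f"pics/{n}0.npz"); return dict(color=d["c"],z_map=d["z"],camera_matrix=d["K"],extrinsics=d["E"])
E
python3 - <<'E'
from station import arm, eyes, job, outline_of
from h import *
for n in ("top","scene"):
    f=eyes.grab_frame(n); W=cloud(f)
    tab=W[...,2][np.isfinite(W[...,2])]; print(n,"table z",np.median(tab[np.abs(tab)<.02]))
    for l in ["rack","seat_red","seat_lime","seat_blue","spool_red","spool_lime","spool_blue","jar","tray","coaster"]:
        for d in outline_of(l,f)[:4]:
            P=W[d["region"]]; P=P[np.isfinite(P).all(1)]
            zt=np.percentile(P[:,2],97) if len(P) else 0
            T=P[P[:,2]>zt-.006]
            if len(T)<5: continue
            c,r=fitc(T[:,:2]); 
            print(l,round(d["score"],2),d["extent"],len(P),"ztop",zt.round(4),"mean",P.mean(0).round(4),"topmean",T.mean(0).round(4),"circ",c.round(4),round(r,4), "minAreaRect",[np.round(a,4) for a in cv2.minAreaRect(P[:,:2].astype(np.float32))] if l in("rack","tray") else "")
E
```

```text
top table z 0.00033071482925661755
rack 0.7 [120.0, 193.2, 209.7, 262.0] 2693 ztop 0.0486 mean [0.483  0.2407 0.0212] topmean [0.5458 0.2505 0.0483] circ [0.539  0.2524] 0.0839 minAreaRect [array([0.4969, 0.2539]), array([0.1335, 0.1787]), np.float64(3.6637)]
seat_red 0.55 [131.8, 206.1, 155.1, 228.6] 87 ztop 0.024 mean [0.5067 0.2954 0.0212] topmean [0.5069 0.2952 0.0213] circ [0.5149 0.2979] 0.0238 minAreaRect 
seat_lime 0.44 [189.3, 206.9, 200.9, 222.7] 60 ztop 0.0241 mean [0.5153 0.189  0.0205] topmean [0.5152 0.1891 0.0208] circ [0.5183 0.1967] 0.0194 minAreaRect 
seat_blue 0.51 [156.8, 227.6, 180.6, 249.7] 129 ztop 0.0239 mean [0.4669 0.2401 0.021 ] topmean [0.4668 0.2403 0.0211] circ [0.471  0.2491] 0.0238 minAreaRect 
spool_red 0.94 [120.8, 202.4, 150.7, 221.9] 456 ztop 0.095 mean [0.5127 0.2907 0.0757] topmean [0.515  0.2956 0.093 ] circ [0.5152 0.2959] 0.0175 minAreaRect 
spool_red 0.55 [78.5, 204.3, 111.7, 226.9] 466 ztop 0.0743 mean [0.511  0.3842 0.0542] topmean [0.5134 0.3897 0.072 ] circ [0.5135 0.3896] 0.0176 minAreaRect 
spool_lime 0.75 [169.5, 200.1, 193.8, 221.6] 4
[... 2525 characters left out ...]
372.4, 227.9, 390.5, 249.4] 288 ztop 0.0589 mean [0.5198 0.2502 0.0502] topmean [0.5163 0.2512 0.0569] circ [0.5146 0.2515] 0.0183 minAreaRect 
tray 0.73 [136.7, 147.3, 221.1, 217.1] 2551 ztop 0.0169 mean [ 0.4852 -0.2802  0.0078] topmean [ 0.4878 -0.2764  0.0148] circ [ 0.4797 -0.2775] 0.1188 minAreaRect [array([ 0.4726, -0.2828]), array([0.1074, 0.2365]), np.float64(77.9296)]
coaster 0.73 [248.8, 204.1, 284.4, 236.5] 900 ztop 0.0101 mean [ 0.5358 -0.0234  0.0076] topmean [ 0.5352 -0.0233  0.0077] circ [ 0.5328 -0.0238] 0.046 minAreaRect 
coaster 0.7 [289.1, 244.2, 328.9, 277.2] 1146 ztop 0.01 mean [0.6044 0.1056 0.0071] topmean [0.604  0.1046 0.0074] circ [0.6017 0.1057] 0.0466 minAreaRect
```

Both cameras agree: red (0.515,0.296), lime (0.519,0.204), blue (0.471,0.248), jar (0.516,0.251). The rack yaw is about +0.044. The tray is at (0.483,-0.278) with yaw about -0.21. The coaster nearest the base is at (0.536,-0.023). Before moving, I'll check for obstacles along the first path.

Run:
```python
from h import *
for n in ("top","scene"):
    W=cloud(load(n)).reshape(-1,3); W=W[np.isfinite(W).all(1)]
    print(n,"max z on 5cm grid; rows x .1..0.8, cols y -.4...0.75")
    for x in np.arange(.1,.85,.05):
        print("%.2f"%x, *["%3d"%(1000*W[m,2].max()) if (m:=(abs(W[:,0]-x)<.025)&(abs(W[:,1]-y)<.025)).any() else " --" for y in np.arange(-.4,.76,.05)])
```

```text
top max z on 5cm grid; rows x .1..0.8, cols y -.4...0.75
0.10   3   2   4   3   3   3   3   4  13   5   4   3   3   2   3   5   3   4   4   3  --  --  --  --
0.15   4   4   3   4   4   3   4   4   4   4   5   4   4   4   3   4   4   3   4   4  --  --  --  --
0.20   4   4   4   3   4   4   3   3   4   5   5   3   4   3   4   4   4   4   4   4   0  --  --  --
0.25   6   4   4   5   4   4   7   9   4   4   8   4   5   4   4   3   4   4   4   4   3  --  --  --
0.30   4   4   4   3   4   4   8   5   4   6  10   3   3   4   3   4   4   3   4   4   3  --  --  --
0.35   4   4  17  17   4   6   9   9   4   4   8   4   5   3   3   4   4   4   4   3   3  --  --  --
0.40   5   4  17  17  17   4   4   4   4   4   4   5   5   4   4   4   4   4   3   5   4  --  --  --
0.45   6   4  17  17  17   4   4   4   4   4   4  21  36  96  36  21   4   5   4   4  17  --  --  --
0.50   4  17  18  17   4   5   4  11  10   4   4  21  96  96  95  73  75   4   5   3  23  --  --  --
0.55   4  17   8  18   7   4   4  11  10   4  10  49  95  59  95  50  74   4   5   4  25  --  --  --
0.60   5  17  18  17   4   4   4 
[... 1345 characters left out ...]
 5  16  19  19   6   4   5  11  11   5   6  21  97  96  96  73  76   4   4   4  61  --  --  --
0.55   5  18   9  19   5   5   5  11  11   5  10  51  97  60  97  50  74   4   4   5  56  --  --  --
0.60   5  18  20  18   6   5   5   9   9  10  11  10   6   5   5   5   4   5   4 123 107  --  --  --
0.65   6   5   5   5   6   5   5   7   5   9  11  10   5   5   5   4   5   4   5 143  --  --  --  --
0.70   6   5   5   5   5   5  23  22   4  32  10  29  27   4   4   5   4   4   4 152  --  --  --  --
0.75   5   5   5   6  21  23  24  22   4  32  11  30  31   5   5   5   5   4 149 153  --  --  --  --
0.80   3  22  24  23  23  21  20   5   5  17  18   6   5  93  93  88   4   4   4 151  79  --  --  --
```

Call:
apply_moves(
  moves=[
    [0.36, 0, 0, 0, -0.11],
    [0.36, 0, 0, 0, -0.12],
    [0.36, 0, 0, 0, -0.12],
    [0.36, 0, 0.02, 0, 0],
    [0.36, 0, 0.035, 0, 0],
    [0.36, 0, 0.035, 0, 0],
    [0.36, 0, 0.035, 0, 0],
    [0.36, 0, 0.035, 0, 0],
    [0.36, 0.01, 0.035, 0, 0],
    [0.36, 0.02, 0.02, 0, 0],
  ],
  newtons=15,
)

```text
t: 2.08
eef_pos: [0.2418, 0.427, 0.2271]
ee_rot: [-3.141, 0.001, 0.045]
force: [1.3, 0.3, -0.1]
width: 0.0593
```

```bash
cat > go.py <<'E'
import sys,numpy as np
from station import arm
s=arm.get_state(); p=np.array(s["eef_pos"]); r=s["ee_rot"]
t=np.array([float(a) for a in sys.argv[1:4]]); y=r[2]; d=t-p
print("t",round(s["t"],2),"pos",p.round(4),"rpy",np.round(r,3),"w",round(s["width"],4),"F",np.round(s["force"],1),"q",np.round(s["q"],2))
print("tool dx %.4f dy %.4f dz %.4f"%(d[0]*np.cos(y)+d[1]*np.sin(y), d[0]*np.sin(y)-d[1]*np.cos(y), -d[2]))
E
python3 go.py 0.5152 0.2957 0.16
```

```text
t 2.08 pos [0.2418 0.427  0.2271] rpy [-3.141e+00  1.000e-03  4.500e-02] w 0.0593 F [ 1.3  0.3 -0.1] q [ 1.46  0.05 -0.38 -0.   -1.14  0.16]
tool dx 0.2672 dy 0.1435 dz 0.0671
```

Call:
apply_moves(
  moves=[
    [0.36, 0.015, 0.008, 0, 0],
    [0.36, 0.03, 0.016, 0, 0],
    [0.36, 0.033, 0.018, 0, 0],
    [0.36, 0.033, 0.018, 0.01, 0],
    [0.36, 0.033, 0.018, 0.01, 0],
    [0.36, 0.033, 0.018, 0.01, 0],
    [0.36, 0.033, 0.018, 0.01, 0],
    [0.36, 0.03, 0.016, 0.01, 0],
    [0.36, 0.02, 0.01, 0.01, 0],
    [0.36, 0.007, 0.0035, 0.007, 0],
    [0.36, 0, 0, 0, 0],
  ],
)

```text
t: 3.0
eef_pos: [0.5165, 0.2969, 0.1574]
ee_rot: [3.139, 0.002, 0.041]
force: [-1.0, -0.4, -0.2]
width: 0.0597
```

```bash
python3 go.py 0.5152 0.2957 0.064
```

```text
t 3.0 pos [0.5165 0.2969 0.1574] rpy [3.139e+00 2.000e-03 4.100e-02] w 0.0597 F [-1.  -0.4 -0.2] q [ 0.85  0.28 -0.26 -0.   -1.03  0.76]
tool dx -0.0013 dy 0.0012 dz 0.0934
```

Call:
apply_moves(
  moves=[
    [0.36, -0.001, 0.001, 0.015, 0],
    [0.36, 0, 0, 0.025, 0],
    [0.36, 0, 0, 0.025, 0],
    [0.36, 0, 0, 0.018, 0],
    [0.36, 0, 0, 0.01, 0],
    [0.36, 0, 0, 0, 0],
  ],
)

```text
t: 3.5
eef_pos: [0.5132, 0.2973, 0.0649]
ee_rot: [3.14, 0.002, 0.045]
force: [-0.6, 0.6, 0.5]
width: 0.0596
```

```bash
python3 - <<'E'
from station import arm, eyes
import cv2
f=eyes.grab_frame("top"); c=f["color"][160:280,60:260,::-1]; cv2.imwrite("pics/a1.png",cv2.resize(c,None,fx=4,fy=4))
E
python3 go.py 0.5152 0.2957 0.064
```

```text
t 3.55 pos [0.5141 0.2979 0.0664] rpy [3.141e+00 1.000e-03 4.500e-02] w 0.06 F [-0.7  0.5  1.6] q [ 0.85  0.38 -0.37  0.   -0.83  0.76]
tool dx 0.0010 dy 0.0022 dz 0.0024
```

View pics/a1.png

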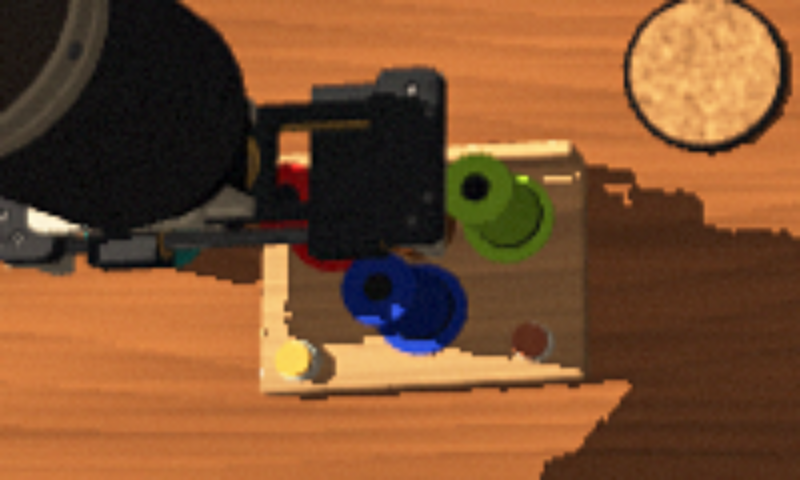

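The gripper is over red, and lime and blue are undisturbed. Closing.

Call:
apply_moves(
  moves=[
    [-1, 0, 0, 0.001, 0],
    [-1, 0, 0, 0, 0],
    [-1, 0, 0, 0, 0],
    [-1, 0, 0, 0, 0],
    [-1, 0, 0, 0, 0],
    [-1, 0, 0, 0, 0],
  ],
)

```text
t: 4.05
eef_pos: [0.5153, 0.2979, 0.0664]
ee_rot: [-3.141, -0.001, 0.044]
force: [-0.5, 0.1, 4.9]
width: 0.0356
```

```bash
python3 go.py 0.420 -0.264 0.165
```

```text
t 4.05 pos [0.5153 0.2979 0.0664] rpy [-3.141e+00 -1.000e-03  4.400e-02] w 0.0356 F [-0.5  0.1  4.9] q [ 0.85  0.38 -0.37  0.   -0.83  0.76]
tool dx -0.1201 dy 0.5572 dz -0.0986
```

Call:
apply_moves(
  moves=[
    [-1, 0, 0, -0.008, 0],
    [-1, 0, 0, -0.018, 0],
    [-1, 0, 0, -0.03, 0],
    [-1, 0, 0, -0.03, 0],
    [-1, 0, 0, -0.015, 0],
    [-1, 0, 0, -0.005, 0],
  ],
)

```text
t: 4.55
eef_pos: [0.516, 0.2985, 0.1754]
ee_rot: [-3.138, -0.004, 0.044]
force: [0.9, 0.1, -0.8]
width: 0.0356
```

```bash
python3 - <<'E'
from station import arm, eyes
import cv2
f=eyes.grab_frame("scene"); c=f["color"][140:290,300:500,::-1]; cv2.imwrite("pics/a2.png",cv2.resize(c,None,fx=4,fy=4))
E
python3 go.py 0.420 -0.264 0.165
```

```text
t 4.6 pos [0.5157 0.2983 0.1746] rpy [-3.139e+00 -3.000e-03  4.400e-02] w 0.0356 F [0.4 0.5 0.1] q [ 0.85  0.27 -0.25  0.   -1.06  0.76]
tool dx -0.1205 dy 0.5575 dz 0.0096
```

View pics/a2.png

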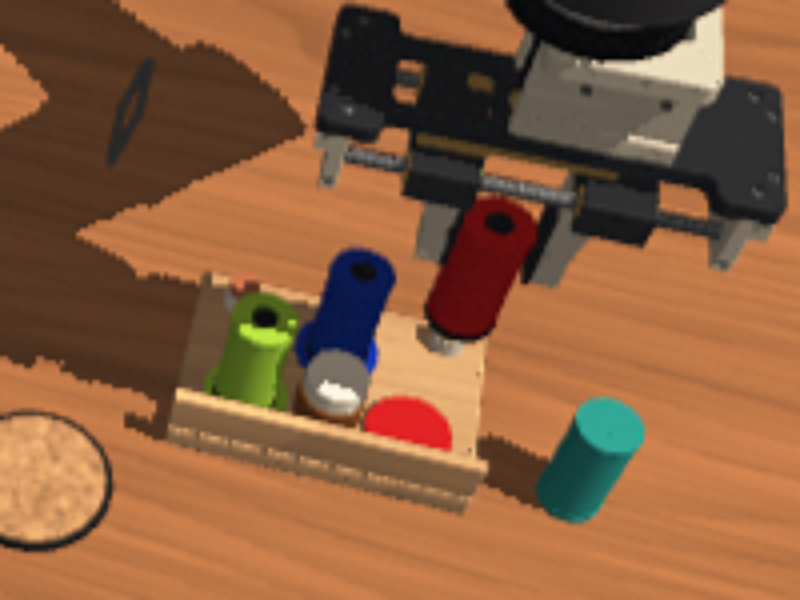

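Call:
apply_moves(
  moves=[
    [-1, -0.003, 0.012, 0, 0],
    [-1, -0.005, 0.024, 0, 0],
    [-1, -0.007, 0.034, 0, 0],
    [-1, -0.007, 0.034, 0, 0],
    [-1, -0.007, 0.034, 0, 0],
    [-1, -0.007, 0.034, 0, 0],
    [-1, -0.007, 0.034, 0, 0],
    [-1, -0.007, 0.034, 0, 0],
    [-1, -0.007, 0.034, 0, 0],
    [-1, -0.007, 0.034, 0, 0],
    [-1, -0.007, 0.034, 0, 0],
    [-1, -0.007, 0.034, 0, 0],
  ],
)

```text
t: 5.6
eef_pos: [0.4513, -0.0834, 0.1703]
ee_rot: [3.142, 0.002, 0.044]
force: [0.6, -0.1, -0.5]
width: 0.0357
```

Call:
apply_moves(
  moves=[
    [-1, -0.007, 0.034, 0, 0],
    [-1, -0.007, 0.034, 0, 0],
    [-1, -0.007, 0.034, 0, 0],
    [-1, -0.007, 0.034, 0, 0],
    [-1, -0.007, 0.026, 0, 0],
    [-1, -0.004, 0.015, 0, 0],
    [-1, -0.001, 0.005, 0, 0],
    [-1, 0, 0, 0, 0],
  ],
)

```text
t: 6.27
eef_pos: [0.42, -0.2659, 0.1702]
ee_rot: [-3.141, 0.003, 0.042]
force: [0.7, 0.7, -0.5]
width: 0.0356
```

```bash
python3 go.py 0.4193 -0.2642 0.0525
```

```text
t 6.27 pos [ 0.42   -0.2659  0.1702] rpy [-3.141e+00  3.000e-03  4.200e-02] w 0.0356 F [ 0.7  0.7 -0.5] q [-0.17  0.11 -0.45 -0.   -1.01  1.78]
tool dx -0.0006 dy -0.0017 dz 0.1177
```

Call:
apply_moves(
  moves=[
    [-1, 0, 0, 0.015, 0],
    [-1, 0, 0, 0.028, 0],
    [-1, 0, 0, 0.03, 0],
    [-1, 0, 0, 0.025, 0],
    [-1, 0, 0, 0.015, 0],
    [-1, 0, 0, 0.007, 0],
    [-1, 0, 0, 0.001, 0],
    [-1, 0, 0, 0, 0],
    [-1, 0, 0, 0, 0],
  ],
)

```text
t: 7.02
eef_pos: [0.4222, -0.2647, 0.0511]
ee_rot: [3.141, -0.001, 0.045]
force: [-0.3, 0.9, -0.8]
width: 0.0354
```

```bash
python3 go.py 0.4193 -0.2642 0.049
```

```text
t 7.02 pos [ 0.4222 -0.2647  0.0511] rpy [ 3.141e+00 -1.000e-03  4.500e-02] w 0.0354 F [-0.3  0.9 -0.8] q [-0.16  0.26 -0.59 -0.   -0.71  1.78]
tool dx -0.0028 dy -0.0006 dz 0.0021
```

Call:
apply_moves(
  moves=[
    [-1, 0, 0, 0.001, 0],
    [-1, 0, 0, 0.001, 0],
    [-1, 0, 0, 0, 0],
  ],
)

```text
t: 7.27
eef_pos: [0.4218, -0.265, 0.0489]
ee_rot: [3.142, -0.001, 0.044]
force: [-0.5, 0.1, -0.4]
width: 0.0358
```

Call:
apply_moves(
  moves=[
    [0.36, 0, 0, 0, 0],
    [0.36, 0, 0, 0, 0],
    [0.36, 0, 0, 0, 0],
    [0.36, 0, 0, 0, 0],
    [0.36, 0, 0, -0.01, 0],
    [0.36, 0, 0, -0.025, 0],
    [0.36, 0, 0, -0.03, 0],
    [0.36, 0, 0, -0.03, 0],
    [0.36, 0, 0, -0.015, 0],
    [0.36, 0, 0, 0, 0],
  ],
)

```text
t: 8.1
eef_pos: [0.4238, -0.2658, 0.1626]
ee_rot: [3.139, -0.007, 0.045]
force: [0.2, -0.4, 0.1]
width: 0.0595
```

```bash
python3 - <<'E'
from station import arm, eyes
import cv2
f=eyes.grab_frame("scene"); c=f["color"][100:300,100:480,::-1]; cv2.imwrite("pics/a3.png",cv2.resize(c,None,fx=2,fy=2))
E
python3 go.py 0.4708 0.248 0.165
```

```text
t 8.15 pos [ 0.4227 -0.2654  0.1605] rpy [ 3.141 -0.004  0.044] w 0.0595 F [ 0.3 -0.7 -0.6] q [-0.17  0.12 -0.47  0.   -0.98  1.78]
tool dx 0.0707 dy -0.5107 dz -0.0045
```

View pics/a3.png

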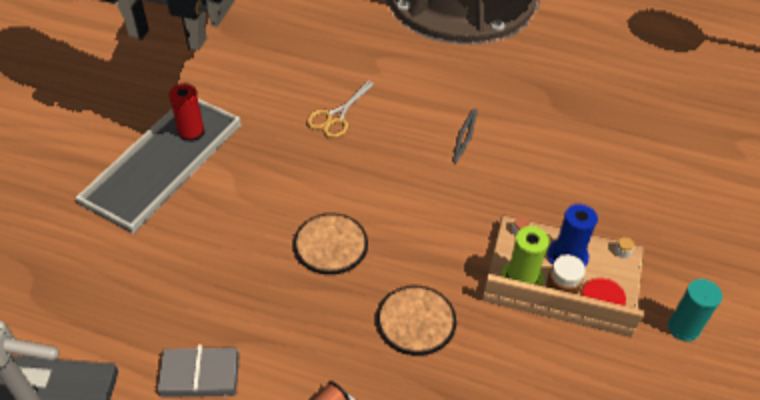

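Call:
apply_moves(
  moves=[
    [0.36, 0.002, -0.012, 0, 0],
    [0.36, 0.003, -0.024, 0, 0],
    [0.36, 0.005, -0.035, 0, 0],
    [0.36, 0.005, -0.035, 0, 0],
    [0.36, 0.005, -0.035, 0, 0],
    [0.36, 0.005, -0.035, 0, 0],
    [0.36, 0.005, -0.035, 0, 0],
    [0.36, 0.005, -0.035, 0, 0],
    [0.36, 0.005, -0.035, 0, 0],
    [0.36, 0.005, -0.035, 0, 0],
    [0.36, 0.005, -0.035, 0, 0],
    [0.36, 0.005, -0.035, 0, 0],
  ],
)

```text
t: 9.15
eef_pos: [0.4586, 0.1244, 0.1575]
ee_rot: [3.141, 0.001, 0.044]
force: [1.0, -0.6, -0.1]
width: 0.0595
```

Call:
apply_moves(
  moves=[
    [0.36, 0.005, -0.035, 0, 0],
    [0.36, 0.005, -0.035, 0, 0],
    [0.36, 0.005, -0.03, 0, 0],
    [0.36, 0.004, -0.018, 0, 0],
    [0.36, 0.001, -0.006, 0, 0],
    [0.36, 0, 0, 0, 0],
  ],
)

```text
t: 9.65
eef_pos: [0.4736, 0.2484, 0.1573]
ee_rot: [3.14, 0.002, 0.045]
force: [-1.5, -0.6, -0.8]
width: 0.0591
```

```bash
python3 go.py 0.4708 0.248 0.066
```

```text
t 9.65 pos [0.4736 0.2484 0.1573] rpy [3.14e+00 2.00e-03 4.50e-02] w 0.0591 F [-1.5 -0.6 -0.8] q [ 0.85  0.19 -0.39 -0.   -0.99  0.77]
tool dx -0.0029 dy 0.0003 dz 0.0913
```

Call:
apply_moves(
  moves=[
    [0.36, -0.002, 0, 0.015, 0],
    [0.36, 0, 0, 0.025, 0],
    [0.36, 0, 0, 0.025, 0],
    [0.36, 0, 0, 0.018, 0],
    [0.36, 0, 0, 0.01, 0],
    [0.36, 0, 0, 0, 0],
  ],
)

```text
t: 10.15
eef_pos: [0.4707, 0.2452, 0.0634]
ee_rot: [3.139, 0.003, 0.043]
force: [-0.6, -0.9, -0.1]
width: 0.0595
```

```bash
python3 go.py 0.4708 0.248 0.066;python3 go.py 0.4708 0.248 0.066
```

```text
t 10.15 pos [0.4707 0.2452 0.0634] rpy [3.139e+00 3.000e-03 4.300e-02] w 0.0595 F [-0.6 -0.9 -0.1] q [ 0.85  0.29 -0.51 -0.   -0.77  0.76]
tool dx 0.0002 dy -0.0028 dz -0.0026
t 10.15 pos [0.4707 0.2452 0.0634] rpy [3.139e+00 3.000e-03 4.300e-02] w 0.0595 F [-0.6 -0.9 -0.1] q [ 0.85  0.29 -0.51 -0.   -0.77  0.76]
tool dx 0.0002 dy -0.0028 dz -0.0026
```

Call:
apply_moves(
  moves=[
    [-1, 0, -0.001, 0, 0],
    [-1, 0, 0, 0, 0],
    [-1, 0, 0, 0, 0],
    [-1, 0, 0, 0, 0],
    [-1, 0, 0, 0, 0],
    [-1, 0, 0, 0, 0],
  ],
)

```text
t: 10.65
eef_pos: [0.4725, 0.2491, 0.0665]
ee_rot: [-3.141, -0.001, 0.045]
force: [0.1, 0.2, 5.2]
width: 0.0355
```

Call:
apply_moves(
  moves=[
    [-1, 0, 0, -0.008, 0],
    [-1, 0, 0, -0.018, 0],
    [-1, 0, 0, -0.03, 0],
    [-1, 0, 0, -0.03, 0],
    [-1, 0, 0, -0.015, 0],
    [-1, 0, 0, -0.005, 0],
    [-1, 0, 0, 0, 0],
  ],
)

```text
t: 11.23
eef_pos: [0.4723, 0.2492, 0.1734]
ee_rot: [-3.139, -0.002, 0.044]
force: [-0.2, -0.0, -0.2]
width: 0.0358
```

```bash
python3 go.py 0.5463 -0.2918 0.17
```

```text
t 11.23 pos [0.4723 0.2492 0.1734] rpy [-3.139e+00 -2.000e-03  4.400e-02] w 0.0358 F [-0.2 -0.  -0.2] q [ 0.85  0.17 -0.38 -0.   -1.02  0.76]
tool dx 0.0499 dy 0.5437 dz 0.0034
```

Call:
apply_moves(
  moves=[
    [-1, 0.001, 0.012, 0, 0],
    [-1, 0.002, 0.024, 0, 0],
    [-1, 0.003, 0.034, 0, 0],
    [-1, 0.003, 0.034, 0, 0],
    [-1, 0.003, 0.034, 0, 0],
    [-1, 0.003, 0.034, 0, 0],
    [-1, 0.003, 0.034, 0, 0],
    [-1, 0.003, 0.034, 0, 0],
    [-1, 0.003, 0.034, 0, 0],
    [-1, 0.003, 0.034, 0, 0],
    [-1, 0.003, 0.034, 0, 0],
    [-1, 0.003, 0.034, 0, 0],
  ],
)

```text
t: 12.23
eef_pos: [0.5201, -0.1276, 0.17]
ee_rot: [-3.141, 0.003, 0.044]
force: [1.2, 0.8, -1.4]
width: 0.0359
```

Call:
apply_moves(
  moves=[
    [-1, 0.003, 0.034, 0, 0],
    [-1, 0.003, 0.034, 0, 0],
    [-1, 0.003, 0.034, 0, 0],
    [-1, 0.003, 0.034, 0, 0],
    [-1, 0.003, 0.02, 0, 0],
    [-1, 0.002, 0.009, 0, 0],
    [-1, 0, 0.003, 0, 0],
    [-1, 0, 0, 0, 0],
  ],
)

```text
t: 12.9
eef_pos: [0.5449, -0.2928, 0.1701]
ee_rot: [-3.141, 0.002, 0.043]
force: [-0.0, 1.2, -1.0]
width: 0.0358
```

```bash
python3 go.py 0.5463 -0.2918 0.051
```

```text
t 12.9 pos [ 0.5449 -0.2928  0.1701] rpy [-3.141e+00  2.000e-03  4.300e-02] w 0.0358 F [-0.   1.2 -1. ] q [-0.18  0.31 -0.19 -0.   -1.07  1.79]
tool dx 0.0014 dy -0.0009 dz 0.1191
```

Call:
apply_moves(
  moves=[
    [-1, 0, 0, 0.015, 0],
    [-1, 0, 0, 0.028, 0],
    [-1, 0, 0, 0.03, 0],
    [-1, 0, 0, 0.025, 0],
    [-1, 0, 0, 0.015, 0],
    [-1, 0, 0, 0.006, 0],
    [-1, 0, 0, 0.001, 0],
    [-1, 0, 0, 0.001, 0],
    [-1, 0, 0, 0.001, 0],
    [-1, 0, 0, 0, 0],
    [-1, 0, 0, 0, 0],
  ],
)

```text
t: 13.82
eef_pos: [0.5465, -0.2927, 0.0506]
ee_rot: [3.141, -0.002, 0.044]
force: [0.3, -0.3, 0.3]
width: 0.0358
```

Call:
apply_moves(
  moves=[
    [0.36, 0, 0, 0, 0],
    [0.36, 0, 0, 0, 0],
    [0.36, 0, 0, 0, 0],
    [0.36, 0, 0, 0, 0],
    [0.36, 0, 0, -0.01, 0],
    [0.36, 0, 0, -0.025, 0],
    [0.36, 0, 0, -0.03, 0],
    [0.36, 0, 0, -0.03, 0],
    [0.36, 0, 0, -0.015, 0],
    [0.36, 0, 0, 0, 0],
  ],
)

```text
t: 14.65
eef_pos: [0.5483, -0.2935, 0.1651]
ee_rot: [3.139, -0.007, 0.045]
force: [0.6, -0.3, 0.7]
width: 0.0598
```

```bash
python3 - <<'E'
from station import arm, eyes
import cv2
f=eyes.grab_frame("scene"); c=f["color"][100:300,100:480,::-1]; cv2.imwrite("pics/a4.png",cv2.resize(c,None,fx=2,fy=2))
E
python3 go.py 0.5192 0.2045 0.165
```

```text
t 14.7 pos [ 0.5472 -0.293   0.1628] rpy [ 3.14  -0.005  0.044] w 0.0595 F [-0.2  0.9 -0.8] q [-0.18  0.31 -0.21  0.   -1.05  1.79]
tool dx -0.0059 dy -0.4983 dz -0.0022
```

View pics/a4.png

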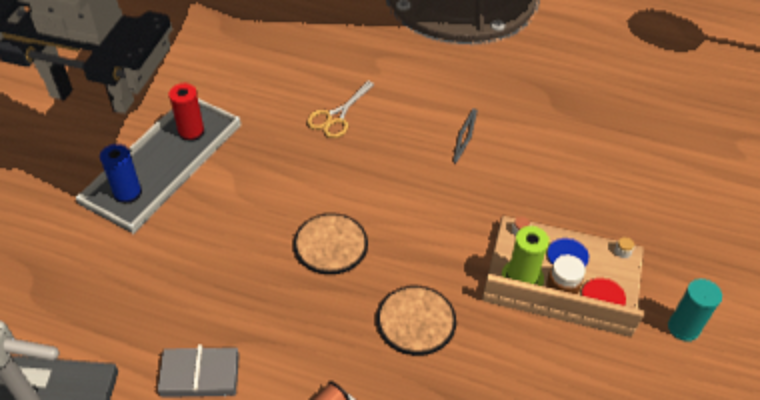

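Red and blue are standing in the tray and the jar hasn't moved. Next is lime.

Call:
apply_moves(
  moves=[
    [0.36, 0, -0.012, 0, 0],
    [0.36, 0, -0.024, 0, 0],
    [0.36, 0, -0.035, 0, 0],
    [0.36, 0, -0.035, 0, 0],
    [0.36, 0, -0.035, 0, 0],
    [0.36, 0, -0.035, 0, 0],
    [0.36, 0, -0.035, 0, 0],
    [0.36, 0, -0.035, 0, 0],
    [0.36, 0, -0.035, 0, 0],
    [0.36, 0, -0.035, 0, 0],
    [0.36, 0, -0.035, 0, 0],
    [0.36, -0.001, -0.035, 0, 0],
  ],
)

```text
t: 15.7
eef_pos: [0.5266, 0.0947, 0.1588]
ee_rot: [3.141, 0.002, 0.044]
force: [0.4, -1.1, -0.1]
width: 0.0597
```

Call:
apply_moves(
  moves=[
    [0.36, -0.001, -0.035, 0, 0],
    [0.36, -0.001, -0.035, 0, 0],
    [0.36, -0.001, -0.025, 0, 0],
    [0.36, -0.001, -0.013, 0, 0],
    [0.36, -0.001, -0.004, 0, 0],
    [0.36, 0, 0, 0, 0],
    [0.36, 0, 0, 0, 0],
  ],
)

```text
t: 16.28
eef_pos: [0.5174, 0.2039, 0.159]
ee_rot: [3.141, 0.001, 0.044]
force: [-0.4, -0.2, -0.5]
width: 0.0595
```

```bash
python3 go.py 0.5192 0.2045 0.066
```

```text
t 16.28 pos [0.5174 0.2039 0.159 ] rpy [3.141e+00 1.000e-03 4.400e-02] w 0.0595 F [-0.4 -0.2 -0.5] q [ 0.73  0.22 -0.35 -0.   -1.01  0.89]
tool dx 0.0018 dy -0.0005 dz 0.0930
```

Call:
apply_moves(
  moves=[
    [0.36, 0.001, 0, 0.015, 0],
    [0.36, 0, 0, 0.025, 0],
    [0.36, 0, 0, 0.025, 0],
    [0.36, 0, 0, 0.018, 0],
    [0.36, 0, 0, 0.01, 0],
    [0.36, 0, 0, 0, 0],
  ],
)

```text
t: 16.78
eef_pos: [0.5178, 0.2025, 0.0644]
ee_rot: [3.139, 0.004, 0.042]
force: [-0.9, -0.8, -0.3]
width: 0.0592
```

```bash
python3 go.py 0.5192 0.2045 0.066
```

```text
t 16.78 pos [0.5178 0.2025 0.0644] rpy [3.139 0.004 0.042] w 0.0592 F [-0.9 -0.8 -0.3] q [ 0.72  0.33 -0.45 -0.   -0.8   0.89]
tool dx 0.0015 dy -0.0019 dz -0.0016
```

Call:
apply_moves(
  moves=[
    [-1, 0.001, -0.001, 0, 0],
    [-1, 0, 0, 0, 0],
    [-1, 0, 0, 0, 0],
    [-1, 0, 0, 0, 0],
    [-1, 0, 0, 0, 0],
    [-1, 0, 0, 0, 0],
  ],
)

```text
t: 17.28
eef_pos: [0.5204, 0.2061, 0.0675]
ee_rot: [-3.141, -0.002, 0.045]
force: [-0.2, -0.6, 4.7]
width: 0.0355
```

Call:
apply_moves(
  moves=[
    [-1, 0, 0, -0.008, 0],
    [-1, 0, 0, -0.018, 0],
    [-1, 0, 0, -0.03, 0],
    [-1, 0, 0, -0.03, 0],
    [-1, 0, 0, -0.015, 0],
    [-1, 0, 0, -0.005, 0],
    [-1, 0, 0, 0, 0],
  ],
)

```text
t: 17.87
eef_pos: [0.5204, 0.2062, 0.1744]
ee_rot: [-3.14, -0.002, 0.044]
force: [-0.3, 0.7, -0.2]
width: 0.0359
```

```bash
python3 go.py 0.4828 -0.278 0.17
```

```text
t 17.87 pos [0.5204 0.2062 0.1744] rpy [-3.14e+00 -2.00e-03  4.40e-02] w 0.0359 F [-0.3  0.7 -0.2] q [ 0.73  0.21 -0.32  0.   -1.04  0.89]
tool dx -0.0590 dy 0.4821 dz 0.0044
```

Call:
apply_moves(
  moves=[
    [-1, -0.001, 0.012, 0, 0],
    [-1, -0.003, 0.024, 0, 0],
    [-1, -0.004, 0.034, 0, 0],
    [-1, -0.004, 0.034, 0, 0],
    [-1, -0.004, 0.034, 0, 0],
    [-1, -0.004, 0.034, 0, 0],
    [-1, -0.004, 0.034, 0, 0],
    [-1, -0.004, 0.034, 0, 0],
    [-1, -0.004, 0.034, 0, 0],
    [-1, -0.004, 0.034, 0, 0],
    [-1, -0.004, 0.034, 0, 0],
    [-1, -0.004, 0.034, 0, 0],
  ],
)

```text
t: 18.87
eef_pos: [0.4907, -0.1737, 0.1711]
ee_rot: [-3.141, 0.003, 0.044]
force: [1.2, -0.0, -0.7]
width: 0.0356
```

Call:
apply_moves(
  moves=[
    [-1, -0.004, 0.034, 0, 0],
    [-1, -0.004, 0.034, 0, 0],
    [-1, -0.004, 0.02, 0, 0],
    [-1, -0.002, 0.012, 0, 0],
    [-1, -0.001, 0.004, 0, 0],
    [-1, 0, 0.002, 0, 0],
    [-1, 0, 0, 0, 0],
  ],
)

```text
t: 19.45
eef_pos: [0.4818, -0.2781, 0.1719]
ee_rot: [-3.141, 0.001, 0.044]
force: [-0.2, 1.0, -0.3]
width: 0.0353
```

```bash
python3 go.py 0.4828 -0.278 0.051
```

```text
t 19.45 pos [ 0.4818 -0.2781  0.1719] rpy [-3.141e+00  1.000e-03  4.400e-02] w 0.0353 F [-0.2  1.  -0.3] q [-0.17  0.21 -0.33 -0.   -1.03  1.79]
tool dx 0.0010 dy -0.0001 dz 0.1209
```

Call:
apply_moves(
  moves=[
    [-1, 0, 0, 0.015, 0],
    [-1, 0, 0, 0.028, 0],
    [-1, 0, 0, 0.03, 0],
    [-1, 0, 0, 0.025, 0],
    [-1, 0, 0, 0.015, 0],
    [-1, 0, 0, 0.006, 0],
    [-1, 0, 0, 0.001, 0],
    [-1, 0, 0, 0.001, 0],
    [-1, 0, 0, 0.001, 0],
    [-1, 0, 0, 0, 0],
    [-1, 0, 0, 0, 0],
  ],
)

```text
t: 20.37
eef_pos: [0.4829, -0.2785, 0.0515]
ee_rot: [3.141, -0.002, 0.044]
force: [0.1, 0.7, -1.0]
width: 0.0354
```

Call:
apply_moves(
  moves=[
    [0.36, 0, 0, 0, 0],
    [0.36, 0, 0, 0, 0],
    [0.36, 0, 0, 0, 0],
    [0.36, 0, 0, 0, 0],
    [0.36, 0, 0, -0.01, 0],
    [0.36, 0, 0, -0.025, 0],
    [0.36, 0, 0, -0.03, 0],
    [0.36, 0, 0, -0.03, 0],
    [0.36, 0, 0, -0.015, 0],
    [0.36, 0, 0, 0, 0],
  ],
)

```text
t: 21.2
eef_pos: [0.4845, -0.2793, 0.1657]
ee_rot: [3.139, -0.007, 0.045]
force: [0.6, -0.1, 0.3]
width: 0.0595
```

```bash
python3 - <<'E'
from station import arm, eyes, outline_of
import cv2
from h import *
f=eyes.grab_frame("scene"); c=f["color"][100:300,100:480,::-1]; cv2.imwrite("pics/a5.png",cv2.resize(c,None,fx=2,fy=2))
fs=[("scene",f),("top",eyes.grab_frame("top"))]
for n,f in fs:
    W=cloud(f); print(n)
    hsv=cv2.cvtColor(f["color"],cv2.COLOR_RGB2HSV)
    for nm,(lo,hi) in dict(red=(0,5),lime=(33,50),blue=(108,125)).items():
        H=hsv[...,0]; m=(H>=lo)&(H<=hi)
        if nm=="red": m|=H>=175
        m&=(hsv[...,1]>150)&(hsv[...,2]>50)&(W[...,2]>.015)&(W[...,2]<.028)&(W[...,0]>.42)&(W[...,0]<.56)&(W[...,1]>.15)&(W[...,1]<.34)
        P=W[m][:,:2]
        if len(P)<20: print(nm,len(P)); continue
        c,r=fitc(P); print(nm,len(P),"mean",P.mean(0).round(4),"circ",c.round(4),round(r,4))
    for l in ["jar","coaster","rack"]:
        for d in outline_of(l,f)[:2]:
            P=W[d["region"]]; P=P[np.isfinite(P).all(1)]; zt=np.percentile(P[:,2],97); T=P[P[:,2]>zt-.006]
            c,r=fitc(T[:,:2]); print(l,round(d["score"],2),d["extent"],len(T),zt.round(3),"topmean",T.mean(0).round(4),"circ",c.round(4),round(r,4))
E
python3 go.py 0.516 0.2513 0.165
```

```text
scene
red 199 mean [0.5077 0.2965] circ [0.5133 0.2966] 0.024
lime 188 mean [0.5119 0.2047] circ [0.5152 0.2051] 0.024
blue 152 mean [0.4645 0.2472] circ [0.4706 0.2489] 0.0238
jar 0.56 [371.9, 229.5, 388.5, 248.1] 153 0.059 topmean [0.517  0.2508 0.0569] circ [0.5157 0.2509] 0.0173
jar 0.19 [187.8, 141.1, 201.6, 169.5] 106 0.079 topmean [ 0.423  -0.2645  0.0777] circ [ 0.4222 -0.2655] 0.0184
coaster 0.96 [291.5, 244.5, 326.5, 277.0] 1060 0.01 topmean [0.6041 0.1046 0.0074] circ [0.6025 0.1046] 0.0456
coaster 0.72 [247.9, 204.1, 283.4, 235.7] 878 0.01 topmean [ 0.5352 -0.0233  0.0076] circ [ 0.5326 -0.0244] 0.0461
rack 0.84 [342.2, 206.1, 422.4, 266.3] 330 0.049 topmean [0.547  0.2523 0.0479] circ [0.5479 0.2516] 0.084
top
red 380 mean [0.5142 0.2989] circ [0.5145 0.2979] 0.0244
lime 375 mean [0.519  0.2054] circ [0.5197 0.2057] 0.0241
blue 387 mean [0.4706 0.2494] circ [0.4709 0.2494] 0.0238
jar 0.91 [155.6, 205.5, 171.7, 224.5] 225 0.059 topmean [0.5158 0.2514 0.0562] circ [0.5163 0.2513] 0.0175
coaster 0.76 [216.4, 158.4, 258.3, 197.9] 1255 0.009 topmean [0.6036 0.1055 0.0065] circ [0.6045 0.1056] 0.0453
rack 0.92 [120.4, 192.4, 210.1, 263.2] 341 0.049 topmean [0.5465 0.2529 0.0475] circ [0.5465 0.2529] 0.0839
t 21.6 pos [ 0.4818 -0.2783  0.1597] rpy [-3.141e+00  2.000e-03  4.400e-02] w 0.0595 F [-0.2 -0.1  0.2] q [-0.17  0.22 -0.34 -0.   -1.01  1.79]
tool dx 0.0575 dy -0.5276 dz -0.0053
```

View pics/a5.png

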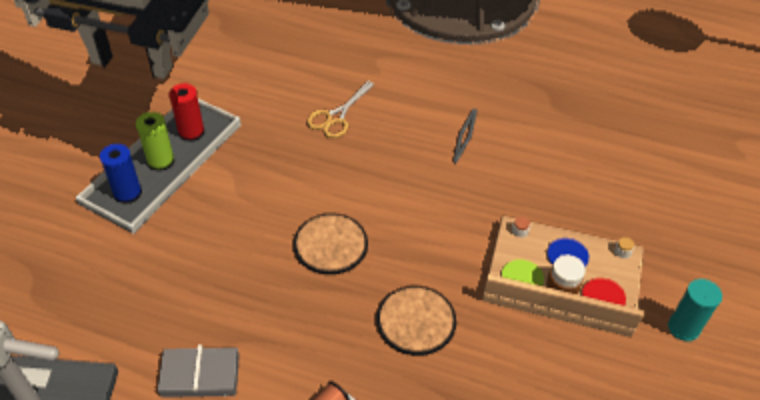

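All three spools stand in the tray. Next I'll fetch the jar at (0.516,0.2513).

Call:
apply_moves(
  moves=[
    [0.36, 0.001, -0.012, 0, 0],
    [0.36, 0.003, -0.024, 0, 0],
    [0.36, 0.004, -0.035, 0, 0],
    [0.36, 0.004, -0.035, 0, 0],
    [0.36, 0.004, -0.035, 0, 0],
    [0.36, 0.004, -0.035, 0, 0],
    [0.36, 0.004, -0.035, 0, 0],
    [0.36, 0.004, -0.035, 0, 0],
    [0.36, 0.004, -0.035, 0, 0],
    [0.36, 0.004, -0.035, 0, 0],
    [0.36, 0.004, -0.035, 0, 0],
    [0.36, 0.004, -0.035, 0, 0],
  ],
)

```text
t: 22.6
eef_pos: [0.5084, 0.1113, 0.1604]
ee_rot: [3.142, 0.0, 0.045]
force: [1.5, -0.3, -0.6]
width: 0.0593
```

Call:
apply_moves(
  moves=[
    [0.36, 0.004, -0.035, 0, 0],
    [0.36, 0.004, -0.035, 0, 0],
    [0.36, 0.003, -0.035, 0, 0],
    [0.36, 0.001, -0.023, 0, 0],
    [0.36, 0.001, -0.01, 0, 0],
    [0.36, 0, -0.003, 0, 0],
    [0.36, 0, 0, 0, 0],
  ],
)

```text
t: 23.18
eef_pos: [0.5153, 0.2509, 0.16]
ee_rot: [3.141, 0.001, 0.045]
force: [-0.5, 0.4, -0.0]
width: 0.0597
```

```bash
python3 go.py 0.516 0.2515 0.029
```

```text
t 23.18 pos [0.5153 0.2509 0.16  ] rpy [3.141e+00 1.000e-03 4.500e-02] w 0.0597 F [-0.5  0.4 -0. ] q [ 0.79  0.25 -0.31 -0.   -1.02  0.82]
tool dx 0.0007 dy -0.0006 dz 0.1310
```

Call:
apply_moves(
  moves=[
    [0.36, 0.001, 0, 0.015, 0],
    [0.36, 0, 0, 0.03, 0],
    [0.36, 0, 0, 0.03, 0],
    [0.36, 0, 0, 0.025, 0],
    [0.36, 0, 0, 0.015, 0],
    [0.36, 0, 0, 0.01, 0],
    [0.36, 0, 0, 0.005, 0],
    [0.36, 0, 0, 0, 0],
  ],
  newtons=20,
)

```text
t: 23.85
eef_pos: [0.5167, 0.2496, 0.03]
ee_rot: [3.141, 0.001, 0.043]
force: [0.1, -0.9, -0.5]
width: 0.0592
```

```bash
python3 go.py 0.516 0.2515 0.029
```

```text
t 23.85 pos [0.5167 0.2496 0.03  ] rpy [3.141e+00 1.000e-03 4.300e-02] w 0.0592 F [ 0.1 -0.9 -0.5] q [ 0.79  0.4  -0.44  0.   -0.73  0.82]
tool dx -0.0006 dy -0.0020 dz 0.0010
```

Call:
apply_moves(
  moves=[
    [-1, 0, 0, 0.001, 0],
    [-1, 0, 0, 0, 0],
    [-1, 0, 0, 0, 0],
    [-1, 0, 0, 0, 0],
    [-1, 0, 0, 0, 0],
    [-1, 0, 0, 0, 0],
  ],
)

```text
t: 24.35
eef_pos: [0.5173, 0.2511, 0.0304]
ee_rot: [-3.141, -0.001, 0.045]
force: [-1.1, -0.3, 6.1]
width: 0.038
```

Call:
apply_moves(
  moves=[
    [-1, 0, 0, -0.008, 0],
    [-1, 0, 0, -0.018, 0],
    [-1, 0, 0, -0.03, 0],
    [-1, 0, 0, -0.025, 0],
    [-1, 0, 0, -0.012, 0],
    [-1, 0, 0, -0.005, 0],
    [-1, 0, 0, 0, 0],
  ],
)

```text
t: 24.93
eef_pos: [0.5172, 0.251, 0.129]
ee_rot: [-3.14, -0.002, 0.044]
force: [-0.6, 0.3, -1.5]
width: 0.0373
```

```bash
python3 go.py 0.5355 -0.023 0.12
```

```text
t 24.93 pos [0.5172 0.251  0.129 ] rpy [-3.14e+00 -2.00e-03  4.40e-02] w 0.0373 F [-0.6  0.3 -1.5] q [ 0.79  0.28 -0.35 -0.   -0.95  0.82]
tool dx 0.0061 dy 0.2746 dz 0.0090
```

Call:
apply_moves(
  moves=[
    [-1, 0, 0.012, 0, 0],
    [-1, 0, 0.024, 0, 0],
    [-1, 0.001, 0.034, 0, 0],
    [-1, 0.001, 0.034, 0, 0],
    [-1, 0.001, 0.034, 0, 0],
    [-1, 0.001, 0.034, 0, 0],
    [-1, 0.001, 0.034, 0, 0],
    [-1, 0.001, 0.034, 0, 0],
    [-1, 0, 0.022, 0, 0],
    [-1, 0, 0.01, 0, 0],
    [-1, 0, 0.003, 0, 0],
    [-1, 0, 0, 0, 0],
  ],
)

```text
t: 25.93
eef_pos: [0.5343, -0.0246, 0.1266]
ee_rot: [3.141, 0.002, 0.043]
force: [0.1, 0.5, -1.1]
width: 0.0377
```

```bash
python3 go.py 0.536 -0.0228 0.019
```

```text
t 25.93 pos [ 0.5343 -0.0246  0.1266] rpy [3.141e+00 2.000e-03 4.300e-02] w 0.0377 F [ 0.1  0.5 -1.1] q [ 0.32  0.22 -0.43 -0.   -0.92  1.29]
tool dx 0.0017 dy -0.0017 dz 0.1076
```

Call:
apply_moves(
  moves=[
    [-1, 0.001, -0.001, 0.015, 0],
    [-1, 0, 0, 0.028, 0],
    [-1, 0, 0, 0.028, 0],
    [-1, 0, 0, 0.02, 0],
    [-1, 0, 0, 0.01, 0],
    [-1, 0, 0, 0.005, 0],
    [-1, 0, 0, 0.001, 0],
    [-1, 0, 0, 0.001, 0],
    [-1, 0, 0, 0.001, 0],
    [-1, 0, 0, 0, 0],
    [-1, 0, 0, 0, 0],
  ],
)

```text
t: 26.85
eef_pos: [0.5365, -0.0226, 0.0194]
ee_rot: [-3.141, -0.002, 0.044]
force: [0.3, -0.5, -0.5]
width: 0.0376
```

```bash
python3 go.py 0.536 -0.0228 0.019
python3 - <<'E'
from station import arm, eyes, outline_of
import cv2
f=eyes.grab_frame("scene"); c=f["color"][160:280,200:340,::-1]; cv2.imwrite("pics/a6.png",cv2.resize(c,None,fx=4,fy=4))
E
```

```text
t 26.85 pos [ 0.5365 -0.0226  0.0194] rpy [-3.141e+00 -2.000e-03  4.400e-02] w 0.0376 F [ 0.3 -0.5 -0.5] q [ 0.32  0.36 -0.54  0.   -0.67  1.29]
tool dx -0.0005 dy 0.0001 dz 0.0004
```

View pics/a6.png

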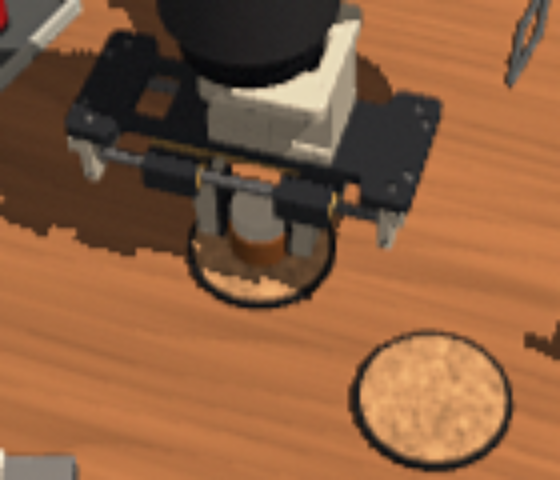

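Call:
apply_moves(
  moves=[
    [-1, 0, 0, 0.001, 0],
    [-1, 0, 0, 0, 0],
    [0.36, 0, 0, 0, 0],
    [0.36, 0, 0, 0, 0],
    [0.36, 0, 0, 0, 0],
    [0.36, 0, 0, 0, 0],
    [0.36, 0, 0, -0.01, 0],
    [0.36, 0, 0, -0.025, 0],
    [0.36, 0, 0, -0.035, 0],
    [0.36, 0, 0, -0.035, 0],
    [0.36, 0, 0.015, -0.03, 0],
    [0.36, 0, 0.03, -0.015, 0],
  ],
  newtons=15,
)

```text
t: 27.9
eef_pos: [0.54, -0.0665, 0.1729]
ee_rot: [-3.141, -0.007, 0.048]
force: [1.1, -0.6, 0.6]
width: 0.06
```

Call:
apply_moves(
  moves=[
    [0.36, 0, 0.035, 0, 0],
    [0.36, 0, 0.035, 0, 0],
    [0.36, 0, 0.035, 0, 0],
    [0.36, 0, 0.02, 0, 0],
    [0.36, 0, 0, 0, 0],
  ],
)

```text
t: 28.32
eef_pos: [0.5431, -0.196, 0.1681]
ee_rot: [3.141, 0.0, 0.041]
force: [-0.4, 1.0, -0.3]
width: 0.0598
```

```bash
python3 - <<'E'
from station import arm, eyes, outline_of
import cv2
from h import *
for n in ("scene","top"):
    f=eyes.grab_frame(n); W=cloud(f); print(n)
    if n=="scene":
        c=f["color"][100:300,100:480,::-1]; cv2.imwrite("pics/a7.png",cv2.resize(c,None,fx=2,fy=2))
    for l in ["jar","coaster","spool_red","spool_lime","spool_blue"]:
        for d in outline_of(l,f)[:2]:
            P=W[d["region"]]; P=P[np.isfinite(P).all(1)]; zt=np.percentile(P[:,2],97); T=P[P[:,2]>zt-.006]
            c,r=fitc(T[:,:2]); print(l,round(d["score"],2),d["extent"],len(T),zt.round(3),"topmean",T.mean(0).round(4),"circ",c.round(4),round(r,4))
E
python3 go.py 0.4828 -0.278 0.16
```

```text
scene
jar 0.75 [255.8, 207.3, 268.7, 226.9] 137 0.048 topmean [ 0.5352 -0.0231  0.0455] circ [ 0.5342 -0.0227] 0.0176
jar 0.34 [374.2, 215.9, 393.6, 234.8] 268 0.025 topmean [0.4701 0.2486 0.0221] circ [0.4696 0.2483] 0.0249
coaster 0.69 [249.5, 206.8, 282.3, 237.1] 596 0.01 topmean [ 0.5416 -0.0203  0.0076] circ [ 0.5329 -0.0237] 0.0457
coaster 0.69 [289.7, 245.7, 325.7, 275.9] 1070 0.01 topmean [0.6043 0.1044 0.0074] circ [0.6025 0.1038] 0.0457
spool_red 0.85 [432.9, 236.2, 460.6, 269.6] 178 0.075 topmean [0.5147 0.3895 0.0728] circ [0.5138 0.3895] 0.0176
spool_red 0.81 [187.3, 144.5, 204.4, 167.9] 33 0.079 topmean [ 0.433  -0.2668  0.0772] circ [ 0.4271 -0.2679] 0.0155
spool_lime 0.67 [168.2, 158.4, 187.9, 184.7] 120 0.08 topmean [ 0.4836 -0.2777  0.0784] circ [ 0.5099 -0.2573] 0.0518
spool_blue 0.86 [151.3, 171.7, 169.2, 204.3] 134 0.079 topmean [ 0.5461 -0.2908  0.0776] circ [ 0.5448 -0.291 ] 0.0183
top
spool_red 0.85 [80.5, 205.4, 110.9, 225.4] 248 0.074 topmean [0.5135 0.3901 0.072 ] circ [0.514  0.3903] 0.0182
spool_red 0.48 [119.9, 194.9, 195.6, 261.6] 285 0.049 topmean [0.5461 0.2622 0.0475] circ [0.5457 0.2623] 0.0724
spool_lime 0.74 [416.1, 218.5, 435.8, 237.4] 243 0.078 topmean [ 0.4839 -0.2787  0.0763] circ [ 0.4839 -0.2783] 0.0178
spool_blue 0.9 [414.4, 191.9, 438.4, 210.7] 172 0.078 topmean [ 0.5417 -0.2895  0.0761] circ [ 0.5465 -0.2918] 0.0182
t 28.92 pos [ 0.5436 -0.1922  0.1676] rpy [ 3.142 -0.     0.045] w 0.0596 F [ 0.1 -0.3  0.7] q [-0.    0.24 -0.29 -0.   -1.03  1.62]
tool dx -0.0646 dy 0.0830 dz 0.0076
```

View pics/a7.png

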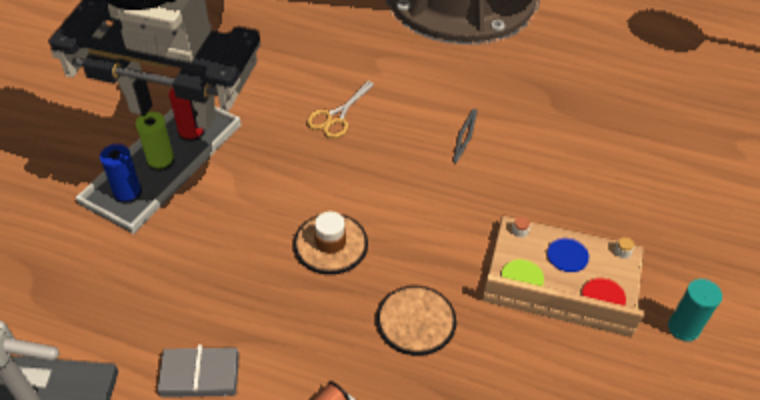

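The jar stands centred on the nearest coaster, which is about px (330,240) in the crop. Next I'll put lime back.

Call:
apply_moves(
  moves=[
    [0.36, -0.01, 0.013, 0, 0],
    [0.36, -0.02, 0.025, 0, 0],
    [0.36, -0.02, 0.025, 0, 0],
    [0.36, -0.01, 0.015, 0, 0],
    [0.36, -0.003, 0.005, 0, 0],
    [0.36, 0, 0, 0, 0],
    [0.36, 0, 0, 0, 0],
  ],
)

```text
t: 29.5
eef_pos: [0.4845, -0.2783, 0.1676]
ee_rot: [3.142, -0.0, 0.044]
force: [0.6, -0.1, 0.6]
width: 0.0595
```

```bash
python3 go.py 0.4832 -0.2785 0.051
```

```text
t 29.5 pos [ 0.4845 -0.2783  0.1676] rpy [ 3.142 -0.     0.044] w 0.0595 F [ 0.6 -0.1  0.6] q [-0.17  0.22 -0.33 -0.   -1.02  1.79]
tool dx -0.0013 dy 0.0002 dz 0.1166
```

Call:
apply_moves(
  moves=[
    [0.36, -0.001, 0, 0.015, 0],
    [0.36, 0, 0, 0.028, 0],
    [0.36, 0, 0, 0.03, 0],
    [0.36, 0, 0, 0.023, 0],
    [0.36, 0, 0, 0.013, 0],
    [0.36, 0, 0, 0.006, 0],
    [0.36, 0, 0, 0, 0],
    [-1, 0, 0, 0, 0],
    [-1, 0, 0, 0, 0],
    [-1, 0, 0, 0, 0],
    [-1, 0, 0, 0, 0],
    [-1, 0, 0, 0, 0],
  ],
)

```text
t: 30.5
eef_pos: [0.4838, -0.2785, 0.0535]
ee_rot: [3.141, -0.002, 0.044]
force: [-0.5, 0.5, 2.5]
width: 0.0356
```

Call:
apply_moves(
  moves=[
    [-1, 0, 0, 0, 0],
    [-1, 0, 0, -0.008, 0],
    [-1, 0, 0, -0.018, 0],
    [-1, 0, 0, -0.03, 0],
    [-1, 0, 0, -0.03, 0],
    [-1, 0, 0, -0.025, 0],
    [-1, 0, 0, -0.01, 0],
    [-1, 0, 0, 0, 0],
  ],
)

```text
t: 31.17
eef_pos: [0.4846, -0.2788, 0.1768]
ee_rot: [3.14, -0.005, 0.044]
force: [0.2, -0.4, -0.7]
width: 0.0356
```

```bash
python3 go.py 0.5195 0.206 0.17
```

```text
t 31.17 pos [ 0.4846 -0.2788  0.1768] rpy [ 3.14  -0.005  0.044] w 0.0356 F [ 0.2 -0.4 -0.7] q [-0.17  0.2  -0.32  0.   -1.04  1.79]
tool dx 0.0564 dy -0.4828 dz 0.0068
```

Call:
apply_moves(
  moves=[
    [-1, 0.001, -0.012, 0, 0],
    [-1, 0.003, -0.024, 0, 0],
    [-1, 0.004, -0.034, 0, 0],
    [-1, 0.004, -0.034, 0, 0],
    [-1, 0.004, -0.034, 0, 0],
    [-1, 0.004, -0.034, 0, 0],
    [-1, 0.004, -0.034, 0, 0],
    [-1, 0.004, -0.034, 0, 0],
    [-1, 0.004, -0.034, 0, 0],
    [-1, 0.004, -0.034, 0, 0],
    [-1, 0.004, -0.034, 0, 0],
    [-1, 0.004, -0.034, 0, 0],
  ],
)

```text
t: 32.17
eef_pos: [0.509, 0.1009, 0.1719]
ee_rot: [3.141, 0.003, 0.044]
force: [0.7, -0.5, -0.8]
width: 0.0355
```

Call:
apply_moves(
  moves=[
    [-1, 0.004, -0.034, 0, 0],
    [-1, 0.004, -0.034, 0, 0],
    [-1, 0.003, -0.022, 0, 0],
    [-1, 0.001, -0.011, 0, 0],
    [-1, 0, -0.003, 0, 0],
    [-1, 0, -0.002, 0, 0],
    [-1, 0, 0, 0, 0],
  ],
)

```text
t: 32.75
eef_pos: [0.5172, 0.205, 0.1727]
ee_rot: [3.141, 0.002, 0.044]
force: [0.4, -0.0, -1.4]
width: 0.0357
```

```bash
python3 go.py 0.5195 0.206 0.070
```

```text
t 32.75 pos [0.5172 0.205  0.1727] rpy [3.141e+00 2.000e-03 4.400e-02] w 0.0357 F [ 0.4 -0.  -1.4] q [ 0.73  0.21 -0.33 -0.   -1.04  0.89]
tool dx 0.0024 dy -0.0009 dz 0.1027
```

Call:
apply_moves(
  moves=[
    [-1, 0.001, -0.001, 0.012, 0],
    [-1, 0, 0, 0.025, 0],
    [-1, 0, 0, 0.025, 0],
    [-1, 0, 0, 0.02, 0],
    [-1, 0, 0, 0.01, 0],
    [-1, 0, 0, 0.006, 0],
    [-1, 0, 0, 0, 0],
    [-1, 0, 0, 0, 0],
    [-1, 0, 0, 0, 0],
  ],
)

```text
t: 33.5
eef_pos: [0.5196, 0.207, 0.0768]
ee_rot: [-3.141, -0.002, 0.044]
force: [0.2, 0.3, -0.6]
width: 0.0356
```

```bash
python3 go.py 0.5195 0.206 0.070
python3 - <<'E'
from station import arm, eyes, outline_of
import cv2
from h import *
f=eyes.grab_frame("scene"); W=cloud(f)
c=f["color"][160:290,300:480,::-1]; cv2.imwrite("pics/a8.png",cv2.resize(c,None,fx=4,fy=4))
E
python3 go.py 0.5195 0.206 0.070
```

```text
t 33.5 pos [0.5196 0.207  0.0768] rpy [-3.141e+00 -2.000e-03  4.400e-02] w 0.0356 F [ 0.2  0.3 -0.6] q [ 0.73  0.31 -0.44  0.   -0.82  0.89]
tool dx -0.0002 dy 0.0010 dz 0.0068
t 33.55 pos [0.5196 0.2071 0.0768] rpy [-3.14e+00 -2.00e-03  4.40e-02] w 0.0353 F [-0.3  1.6 -1. ] q [ 0.73  0.31 -0.44  0.   -0.82  0.89]
tool dx -0.0001 dy 0.0011 dz 0.0068
```

View pics/a8.png

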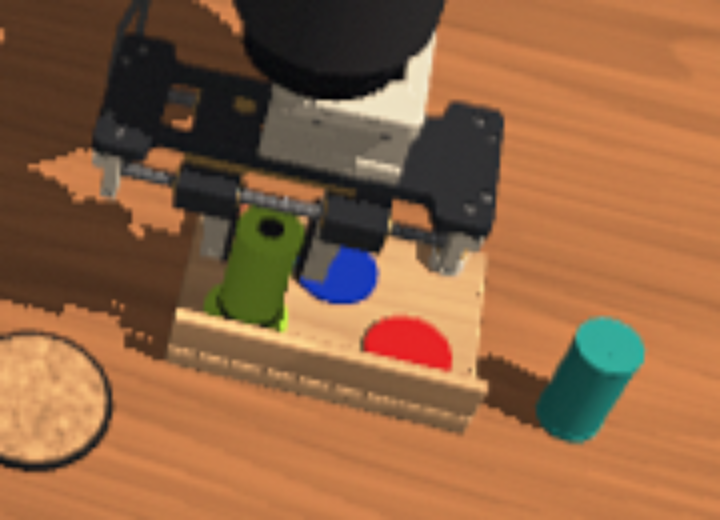

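Call:
apply_moves(
  moves=[
    [-1, 0, 0, 0.002, 0],
    [-1, 0, 0.001, 0.002, 0],
    [-1, 0, 0, 0.001, 0],
    [-1, 0, 0, 0.001, 0],
    [-1, 0, 0, 0, 0],
    [-1, 0, 0, 0, 0],
  ],
)

```text
t: 34.05
eef_pos: [0.5192, 0.2057, 0.0704]
ee_rot: [3.142, -0.001, 0.045]
force: [-2.7, -1.2, 6.7]
width: 0.0354
```

Contact is at 6.7 N. I'll release, lift and look.

Call:
apply_moves(
  moves=[
    [0.36, 0, 0, 0, 0],
    [0.36, 0, 0, 0, 0],
    [0.36, 0, 0, 0, 0],
    [0.36, 0, 0, 0, 0],
    [0.36, 0, 0, -0.01, 0],
    [0.36, 0, 0, -0.025, 0],
    [0.36, 0, 0, -0.03, 0],
    [0.36, 0, 0.015, -0.025, 0],
    [0.36, 0, 0.03, -0.01, 0],
    [0.36, 0, 0.035, 0, 0],
    [0.36, 0, 0.035, 0, 0],
    [0.36, 0, 0.035, 0, 0],
  ],
)

```text
t: 35.05
eef_pos: [0.5255, 0.0547, 0.1708]
ee_rot: [-3.141, -0.001, 0.045]
force: [0.5, -0.6, 0.5]
width: 0.0599
```

```bash
cat > look.py <<'E'
import sys,cv2
from station import arm, eyes, outline_of
from h import *
for n in ("scene","top"):
    f=eyes.grab_frame(n); W=cloud(f); print(n)
    c=f["color"][100:300,100:480,::-1] if n=="scene" else f["color"][150:300,60:460,::-1]
    cv2.imwrite(f"pics/{sys.argv[1]}_{n}.png",cv2.resize(c,None,fx=2,fy=2,interpolation=cv2.INTER_CUBIC))
    for l in sys.argv[2:]:
        for d in outline_of(l,f)[:2]:
            P=W[d["region"]]; P=P[np.isfinite(P).all(1)]; zt=np.percentile(P[:,2],97); T=P[P[:,2]>zt-.006]
            c,r=fitc(T[:,:2]); print(l,round(d["score"],2),d["extent"],len(T),zt.round(3),"topmean",T.mean(0).round(4),"circ",c.round(4),round(r,4))
E
python3 look.py a9 spool_lime jar; python3 go.py 0.5465 -0.2925 0.16
```

```text
scene
spool_lime 0.98 [354.2, 213.3, 374.7, 242.9] 186 0.096 topmean [0.5176 0.204  0.0939] circ [0.5166 0.2035] 0.0183
spool_lime 0.63 [149.8, 173.1, 170.9, 203.0] 144 0.079 topmean [ 0.5452 -0.2917  0.0777] circ [ 0.5447 -0.2927] 0.0188
jar 0.82 [256.1, 207.9, 269.8, 230.8] 129 0.047 topmean [ 0.5371 -0.0227  0.0452] circ [ 0.536  -0.0231] 0.0165
top
jar 0.71 [291.3, 199.9, 305.7, 217.0] 136 0.047 topmean [ 0.5292 -0.0243  0.052 ] circ [ 0.5165 -0.0214] 0.0285
t 35.35 pos [0.5257 0.0562 0.17  ] rpy [-3.141e+00 -1.000e-03  4.400e-02] w 0.0597 F [-0.4 -0.2  0.7] q [ 0.48  0.16 -0.39  0.   -1.02  1.14]
tool dx 0.0053 dy 0.3493 dz 0.0100
```

View pics/a9_top.png

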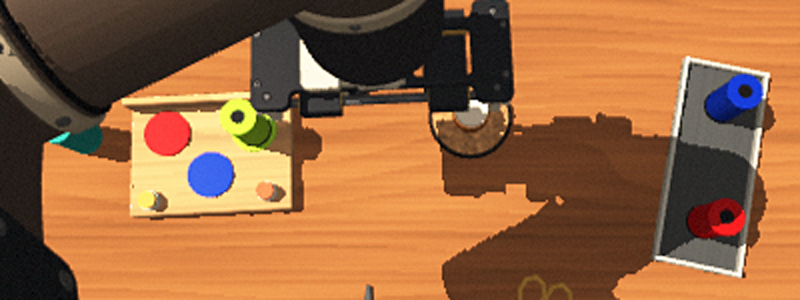

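Lime stands on its seat but about 2 mm short in x, so I'll refine it later with a clear top view. Next is blue.

Call:
apply_moves(
  moves=[
    [0.36, 0, 0.012, 0, 0],
    [0.36, 0.001, 0.024, 0, 0],
    [0.36, 0.001, 0.035, 0, 0],
    [0.36, 0.001, 0.035, 0, 0],
    [0.36, 0.001, 0.035, 0, 0],
    [0.36, 0.001, 0.035, 0, 0],
    [0.36, 0, 0.035, 0, 0],
    [0.36, 0, 0.035, 0, 0],
    [0.36, 0, 0.035, 0, 0],
    [0.36, 0, 0.035, 0, 0],
    [0.36, 0, 0.02, 0, 0],
    [0.36, 0, 0.01, 0, 0],
  ],
)

```text
t: 36.35
eef_pos: [0.5458, -0.2917, 0.169]
ee_rot: [3.141, 0.001, 0.043]
force: [0.7, 0.1, -0.4]
width: 0.0598
```

Call:
apply_moves(
  moves=[
    [0.36, 0, 0.003, 0, 0],
    [0.36, 0, 0, 0, 0],
    [0.36, 0, 0, 0, 0],
    [0.36, 0, 0, 0, 0],
  ],
)

```text
t: 36.68
eef_pos: [0.5462, -0.2913, 0.1697]
ee_rot: [-3.141, -0.0, 0.046]
force: [0.0, 0.2, -0.7]
width: 0.0594
```

```bash
python3 go.py 0.5465 -0.2925 0.051
```

```text
t 36.68 pos [ 0.5462 -0.2913  0.1697] rpy [-3.141 -0.     0.046] w 0.0594 F [ 0.   0.2 -0.7] q [-0.18  0.31 -0.2  -0.   -1.07  1.79]
tool dx 0.0003 dy 0.0012 dz 0.1187
```

Call:
apply_moves(
  moves=[
    [0.36, 0, 0.001, 0.015, 0],
    [0.36, 0, 0, 0.028, 0],
    [0.36, 0, 0, 0.03, 0],
    [0.36, 0, 0, 0.025, 0],
    [0.36, 0, 0, 0.013, 0],
    [0.36, 0, 0, 0.006, 0],
    [0.36, 0, 0, 0, 0],
    [-1, 0, 0, 0, 0],
    [-1, 0, 0, 0, 0],
    [-1, 0, 0, 0, 0],
    [-1, 0, 0, 0, 0],
    [-1, 0, 0, 0, 0],
  ],
)

```text
t: 37.68
eef_pos: [0.5465, -0.2937, 0.0536]
ee_rot: [3.141, -0.002, 0.044]
force: [0.0, 1.5, 3.3]
width: 0.0355
```

Call:
apply_moves(
  moves=[
    [-1, 0, 0, 0, 0],
    [-1, 0, 0, -0.008, 0],
    [-1, 0, 0, -0.018, 0],
    [-1, 0, 0, -0.03, 0],
    [-1, 0, 0, -0.03, 0],
    [-1, 0, 0, -0.025, 0],
    [-1, 0, 0, -0.01, 0],
    [-1, 0, 0, 0, 0],
    [-1, 0, 0, 0, 0],
  ],
)

```text
t: 38.43
eef_pos: [0.5458, -0.2935, 0.1738]
ee_rot: [-3.141, -0.001, 0.044]
force: [-0.2, 0.3, -1.5]
width: 0.0357
```

```bash
python3 go.py 0.4725 0.2495 0.17
```

```text
t 38.43 pos [ 0.5458 -0.2935  0.1738] rpy [-3.141e+00 -1.000e-03  4.400e-02] w 0.0357 F [-0.2  0.3 -1.5] q [-0.18  0.31 -0.19 -0.   -1.07  1.79]
tool dx -0.0494 dy -0.5457 dz 0.0038
```

Call:
apply_moves(
  moves=[
    [-1, -0.001, -0.012, 0, 0],
    [-1, -0.002, -0.024, 0, 0],
    [-1, -0.003, -0.034, 0, 0],
    [-1, -0.003, -0.034, 0, 0],
    [-1, -0.003, -0.034, 0, 0],
    [-1, -0.003, -0.034, 0, 0],
    [-1, -0.003, -0.034, 0, 0],
    [-1, -0.003, -0.034, 0, 0],
    [-1, -0.003, -0.034, 0, 0],
    [-1, -0.003, -0.034, 0, 0],
    [-1, -0.003, -0.034, 0, 0],
    [-1, -0.003, -0.034, 0, 0],
  ],
)

```text
t: 39.43
eef_pos: [0.4946, 0.082, 0.1721]
ee_rot: [3.141, 0.002, 0.044]
force: [0.2, 0.5, -1.0]
width: 0.0357
```

Call:
apply_moves(
  moves=[
    [-1, -0.003, -0.034, 0, 0],
    [-1, -0.003, -0.034, 0, 0],
    [-1, -0.003, -0.034, 0, 0],
    [-1, -0.003, -0.034, 0, 0],
    [-1, -0.002, -0.018, 0, 0],
    [-1, -0.001, -0.01, 0, 0],
    [-1, 0, -0.004, 0, 0],
    [-1, 0, 0, 0, 0],
    [-1, 0, 0, 0, 0],
  ],
)

```text
t: 40.18
eef_pos: [0.4736, 0.2468, 0.1729]
ee_rot: [3.141, 0.001, 0.044]
force: [-0.5, -0.5, -0.6]
width: 0.0357
```

```bash
python3 go.py 0.4725 0.2495 0.0705
```

```text
t 40.18 pos [0.4736 0.2468 0.1729] rpy [3.141e+00 1.000e-03 4.400e-02] w 0.0357 F [-0.5 -0.5 -0.6] q [ 0.85  0.17 -0.37 -0.   -1.03  0.77]
tool dx -0.0010 dy -0.0027 dz 0.1024
```

Call:
apply_moves(
  moves=[
    [-1, -0.001, -0.002, 0.012, 0],
    [-1, 0, 0, 0.025, 0],
    [-1, 0, 0, 0.025, 0],
    [-1, 0, 0, 0.02, 0],
    [-1, 0, 0, 0.01, 0],
    [-1, 0, 0, 0.006, 0],
    [-1, 0, 0, 0, 0],
    [-1, 0, 0, 0, 0],
    [-1, 0, 0, 0, 0],
    [-1, 0, 0, 0, 0],
  ],
)

```text
t: 41.02
eef_pos: [0.4735, 0.2502, 0.0767]
ee_rot: [-3.14, -0.002, 0.044]
force: [0.3, 0.3, -1.4]
width: 0.0353
```

```bash
python3 go.py 0.4725 0.2495 0.0705
```

```text
t 41.02 pos [0.4735 0.2502 0.0767] rpy [-3.14e+00 -2.00e-03  4.40e-02] w 0.0353 F [ 0.3  0.3 -1.4] q [ 0.85  0.28 -0.49  0.   -0.8   0.76]
tool dx -0.0010 dy 0.0006 dz 0.0062
```

Call:
apply_moves(
  moves=[
    [-1, -0.001, 0.001, 0.002, 0],
    [-1, 0, 0, 0.002, 0],
    [-1, 0, 0, 0.001, 0],
    [-1, 0, 0, 0.001, 0],
    [-1, 0, 0, 0, 0],
    [-1, 0, 0, 0, 0],
  ],
)

```text
t: 41.52
eef_pos: [0.4723, 0.2491, 0.0703]
ee_rot: [-3.141, -0.001, 0.045]
force: [-2.0, 0.5, 6.1]
width: 0.0358
```

Call:
apply_moves(
  moves=[
    [0.36, 0, 0, 0, 0],
    [0.36, 0, 0, 0, 0],
    [0.36, 0, 0, 0, 0],
    [0.36, 0, 0, 0, 0],
    [0.36, 0, 0, -0.01, 0],
    [0.36, 0, 0, -0.025, 0],
    [0.36, 0, 0, -0.03, 0],
    [0.36, 0, 0.01, -0.025, 0],
    [0.36, -0.001, 0.02, -0.01, 0],
    [0.36, -0.003, 0.035, 0, 0],
    [0.36, -0.004, 0.035, 0, 0],
    [0.36, -0.004, 0.035, 0, 0],
  ],
)

```text
t: 42.52
eef_pos: [0.4657, 0.1121, 0.1706]
ee_rot: [-3.141, -0.001, 0.045]
force: [0.9, -0.2, -0.6]
width: 0.0594
```

Call:
apply_moves(
  moves=[
    [0.36, -0.004, 0.035, 0, 0],
    [0.36, -0.004, 0.035, 0, 0],
    [0.36, -0.004, 0.035, 0, 0],
    [0.36, -0.004, 0.035, 0, 0],
    [0.36, -0.004, 0.035, 0, 0],
    [0.36, -0.004, 0.035, 0, 0],
    [0.36, -0.004, 0.035, 0, 0],
    [0.36, -0.004, 0.035, 0, 0],
    [0.36, -0.004, 0.035, 0, 0],
    [0.36, -0.002, 0.02, 0, 0],
    [0.36, 0, 0.005, 0, 0],
    [0.36, 0, 0, 0, 0],
  ],
)

```text
t: 43.52
eef_pos: [0.4427, -0.2294, 0.1699]
ee_rot: [3.141, 0.0, 0.042]
force: [-0.5, 0.5, -0.7]
width: 0.0595
```

```bash
python3 look.py a10 spool_lime spool_blue spool_red jar; python3 go.py 0.4225 -0.265 0.053
```

```text
scene
spool_lime 0.86 [354.5, 212.5, 375.6, 241.8] 186 0.096 topmean [0.5175 0.2041 0.0938] circ [0.5158 0.2035] 0.0194
spool_blue 0.57 [376.5, 202.6, 398.2, 239.9] 174 0.096 topmean [0.4716 0.2483 0.0939] circ [0.4698 0.2484] 0.0197
spool_blue 0.35 [374.1, 221.4, 390.7, 236.1] 84 0.027 topmean [0.4812 0.2473 0.0232] circ [0.4713 0.2483] 0.0235
spool_red 0.73 [432.2, 240.2, 462.7, 270.5] 190 0.074 topmean [0.5144 0.3894 0.0726] circ [0.5129 0.3894] 0.0183
spool_red 0.65 [184.2, 141.1, 201.8, 171.3] 114 0.08 topmean [ 0.422  -0.2647  0.0777] circ [ 0.4203 -0.2652] 0.0185
jar 0.51 [256.5, 208.7, 270.7, 228.3] 136 0.048 topmean [ 0.5353 -0.0228  0.0454] circ [ 0.5344 -0.0231] 0.017
top
spool_lime 0.78 [169.2, 199.9, 193.3, 222.4] 263 0.095 topmean [0.5176 0.2047 0.093 ] circ [0.5179 0.2045] 0.018
spool_blue 0.98 [146.6, 222.9, 169.2, 243.7] 270 0.095 topmean [0.471  0.2488 0.093 ] circ [0.471  0.2492] 0.0179
spool_red 0.75 [83.1, 204.1, 110.1, 227.5] 257 0.074 topmean [0.5131 0.3904 0.0719] circ [0.5134 0.3909] 0.0179
t 44.02 pos [ 0.4431 -0.2276  0.1697] rpy [ 3.142 -0.     0.045] w 0.06 F [-0.4  0.3 -0.3] q [-0.08  0.11 -0.45 -0.   -1.    1.7 ]
tool dx -0.0223 dy 0.0364 dz 0.1167
```

View pics/a10_top.png

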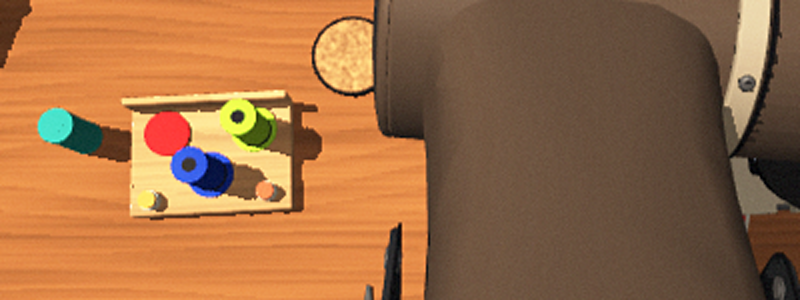

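Blue is centred on its seat to within 1 mm and lime to within about 2 mm. Last is red, the one in the tray at (0.422,-0.265), not the teal decoy.

Call:
apply_moves(
  moves=[
    [0.36, -0.007, 0.012, 0, 0],
    [0.36, -0.008, 0.014, 0, 0],
    [0.36, -0.005, 0.008, 0, 0],
    [0.36, -0.002, 0.003, 0, 0],
    [0.36, 0, 0, 0, 0],
    [0.36, 0, 0, 0, 0],
    [0.36, 0, 0, 0, 0],
  ],
)

```text
t: 44.6
eef_pos: [0.4228, -0.2658, 0.1696]
ee_rot: [3.142, -0.0, 0.044]
force: [0.8, 0.3, 0.3]
width: 0.0596
```

```bash
python3 go.py 0.422 -0.265 0.053
```

```text
t 44.6 pos [ 0.4228 -0.2658  0.1696] rpy [ 3.142 -0.     0.044] w 0.0596 F [0.8 0.3 0.3] q [-0.17  0.12 -0.45 -0.   -1.    1.78]
tool dx -0.0008 dy -0.0008 dz 0.1166
```

Call:
apply_moves(
  moves=[
    [0.36, -0.001, 0, 0.015, 0],
    [0.36, 0, 0, 0.028, 0],
    [0.36, 0, 0, 0.03, 0],
    [0.36, 0, 0, 0.025, 0],
    [0.36, 0, 0, 0.013, 0],
    [0.36, 0, 0, 0.005, 0],
    [0.36, 0, 0, 0, 0],
    [-1, 0, 0, 0, 0],
    [-1, 0, 0, 0, 0],
    [-1, 0, 0, 0, 0],
    [-1, 0, 0, 0, 0],
    [-1, 0, 0, 0, 0],
  ],
)

```text
t: 45.6
eef_pos: [0.4222, -0.2662, 0.0544]
ee_rot: [3.141, -0.002, 0.044]
force: [0.6, 1.3, 3.1]
width: 0.0357
```

Call:
apply_moves(
  moves=[
    [-1, 0, 0, 0, 0],
    [-1, 0, 0, -0.008, 0],
    [-1, 0, 0, -0.018, 0],
    [-1, 0, 0, -0.03, 0],
    [-1, 0, 0, -0.03, 0],
    [-1, 0, 0, -0.025, 0],
    [-1, 0, 0, -0.01, 0],
    [-1, 0, 0, 0, 0],
    [-1, 0, 0, 0, 0],
  ],
)

```text
t: 46.35
eef_pos: [0.4214, -0.2659, 0.1747]
ee_rot: [-3.141, -0.001, 0.044]
force: [-0.8, -1.3, -1.5]
width: 0.0356
```

```bash
python3 go.py 0.5155 0.298 0.17
```

```text
t 46.35 pos [ 0.4214 -0.2659  0.1747] rpy [-3.141e+00 -1.000e-03  4.400e-02] w 0.0356 F [-0.8 -1.3 -1.5] q [-0.17  0.11 -0.45 -0.   -1.02  1.78]
tool dx 0.1187 dy -0.5592 dz 0.0047
```

Call:
apply_moves(
  moves=[
    [-1, 0.003, -0.012, 0, 0],
    [-1, 0.005, -0.024, 0, 0],
    [-1, 0.007, -0.034, 0, 0],
    [-1, 0.007, -0.034, 0, 0],
    [-1, 0.007, -0.034, 0, 0],
    [-1, 0.007, -0.034, 0, 0],
    [-1, 0.007, -0.034, 0, 0],
    [-1, 0.007, -0.034, 0, 0],
    [-1, 0.007, -0.034, 0, 0],
    [-1, 0.007, -0.034, 0, 0],
    [-1, 0.007, -0.034, 0, 0],
    [-1, 0.007, -0.034, 0, 0],
  ],
)

```text
t: 47.35
eef_pos: [0.4818, 0.1143, 0.1729]
ee_rot: [3.14, 0.003, 0.044]
force: [0.7, -0.5, -0.6]
width: 0.0353
```

Call:
apply_moves(
  moves=[
    [-1, 0.007, -0.034, 0, 0],
    [-1, 0.007, -0.034, 0, 0],
    [-1, 0.007, -0.034, 0, 0],
    [-1, 0.007, -0.034, 0, 0],
    [-1, 0.007, -0.026, 0, 0],
    [-1, 0.004, -0.015, 0, 0],
    [-1, 0.002, -0.006, 0, 0],
    [-1, 0, 0, 0, 0],
    [-1, 0, 0, 0, 0],
  ],
)

```text
t: 48.1
eef_pos: [0.5152, 0.2966, 0.1734]
ee_rot: [3.14, 0.002, 0.044]
force: [-1.2, 0.3, -0.4]
width: 0.0355
```

```bash
python3 go.py 0.5155 0.298 0.0714
```

```text
t 48.1 pos [0.5152 0.2966 0.1734] rpy [3.14e+00 2.00e-03 4.40e-02] w 0.0355 F [-1.2  0.3 -0.4] q [ 0.85  0.27 -0.24 -0.   -1.06  0.76]
tool dx 0.0004 dy -0.0014 dz 0.1020
```

Call:
apply_moves(
  moves=[
    [-1, 0, 0, 0.012, 0],
    [-1, 0, 0, 0.025, 0],
    [-1, 0, 0, 0.025, 0],
    [-1, 0, 0, 0.02, 0],
    [-1, 0, 0, 0.01, 0],
    [-1, 0, 0, 0.006, 0],
    [-1, 0, 0, 0, 0],
    [-1, 0, 0, 0, 0],
    [-1, 0, 0, 0, 0],
    [-1, 0, 0, 0, 0],
  ],
)

```text
t: 48.93
eef_pos: [0.5164, 0.2981, 0.0779]
ee_rot: [-3.14, -0.002, 0.044]
force: [0.2, -0.1, -0.2]
width: 0.0353
```

```bash
python3 go.py 0.5155 0.298 0.0712
```

```text
t 48.93 pos [0.5164 0.2981 0.0779] rpy [-3.14e+00 -2.00e-03  4.40e-02] w 0.0353 F [ 0.2 -0.1 -0.2] q [ 0.85  0.36 -0.35  0.   -0.85  0.76]
tool dx -0.0009 dy 0.0001 dz 0.0067
```

Call:
apply_moves(
  moves=[
    [-1, -0.001, 0, 0.002, 0],
    [-1, 0, 0, 0.002, 0],
    [-1, 0, 0, 0.001, 0],
    [-1, 0, 0, 0.001, 0],
    [-1, 0, 0, 0, 0],
    [-1, 0, 0, 0, 0],
  ],
)

```text
t: 49.43
eef_pos: [0.5151, 0.2979, 0.0713]
ee_rot: [-3.141, -0.001, 0.045]
force: [-1.1, -1.4, 4.7]
width: 0.0356
```

Call:
apply_moves(
  moves=[
    [0.36, 0, 0, 0, 0],
    [0.36, 0, 0, 0, 0],
    [0.36, 0, 0, 0, 0],
    [0.36, 0, 0, 0, 0],
    [0.36, 0, 0, -0.01, 0],
    [0.36, 0, 0, -0.025, 0],
    [0.36, 0, 0, -0.03, 0],
    [0.36, 0, 0.01, -0.03, 0],
    [0.36, 0, 0.02, -0.01, 0],
    [0.36, -0.003, 0.035, 0, 0],
    [0.36, -0.004, 0.035, 0, 0],
    [0.36, -0.004, 0.035, 0, 0],
  ],
)

```text
t: 50.43
eef_pos: [0.5096, 0.1612, 0.1766]
ee_rot: [-3.141, -0.001, 0.045]
force: [1.1, -0.3, -0.7]
width: 0.0596
```

Call:
apply_moves(
  moves=[
    [0.36, -0.004, 0.035, 0, 0],
    [0.36, -0.004, 0.035, 0, 0],
    [0.36, -0.004, 0.035, 0, 0],
    [0.36, -0.004, 0.035, 0, 0],
    [0.36, -0.004, 0.035, 0, 0],
    [0.36, -0.004, 0.035, 0, 0],
    [0.36, -0.004, 0.035, 0, 0],
    [0.36, -0.004, 0.035, 0, 0],
    [0.36, -0.004, 0.035, 0, 0],
    [0.36, -0.002, 0.02, 0, 0],
    [0.36, 0, 0.005, 0, 0],
    [0.36, 0, 0, 0, 0],
  ],
)

```text
t: 51.43
eef_pos: [0.4867, -0.1805, 0.176]
ee_rot: [3.141, -0.0, 0.042]
force: [0.1, 0.9, -0.1]
width: 0.0597
```

```bash
python3 look.py a11 spool_lime spool_blue spool_red jar; python3 go.py 0.45 -0.2 0.17
```

```text
scene
spool_blue 0.88 [378.9, 201.4, 399.4, 236.6] 173 0.096 topmean [0.472  0.2491 0.0939] circ [0.471  0.2488] 0.0181
spool_red 0.93 [396.4, 221.3, 419.7, 249.5] 198 0.096 topmean [0.5143 0.2971 0.0937] circ [0.513  0.2977] 0.019
spool_red 0.83 [432.6, 237.3, 461.5, 271.3] 190 0.075 topmean [0.5147 0.3899 0.0727] circ [0.5136 0.3898] 0.0178
jar 0.57 [254.6, 206.9, 270.3, 228.9] 137 0.047 topmean [ 0.5352 -0.0229  0.0454] circ [ 0.5336 -0.0232] 0.0176
top
spool_lime 0.83 [171.3, 199.8, 195.3, 224.0] 258 0.095 topmean [0.5178 0.2046 0.0931] circ [0.5178 0.205 ] 0.0179
spool_blue 0.92 [148.2, 222.7, 170.1, 243.2] 260 0.095 topmean [0.471  0.2483 0.093 ] circ [0.4711 0.2489] 0.0177
spool_red 0.92 [80.7, 204.2, 110.0, 228.5] 255 0.074 topmean [0.5128 0.3906 0.0719] circ [0.5135 0.3908] 0.018
spool_red 0.59 [120.1, 202.6, 147.1, 222.7] 251 0.095 topmean [0.5139 0.297  0.0931] circ [0.5144 0.2969] 0.0182
t 51.93 pos [ 0.487  -0.1786  0.1756] rpy [ 3.142 -0.     0.045] w 0.0597 F [-0.4 -0.2  0.3] q [ 0.03  0.14 -0.4   0.   -1.03  1.59]
tool dx -0.0379 dy 0.0197 dz 0.0056
```

View pics/a11_scene.png

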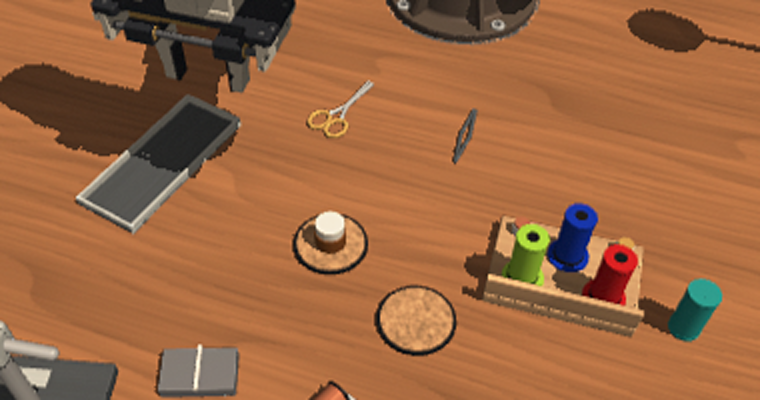

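View pics/a11_top.png

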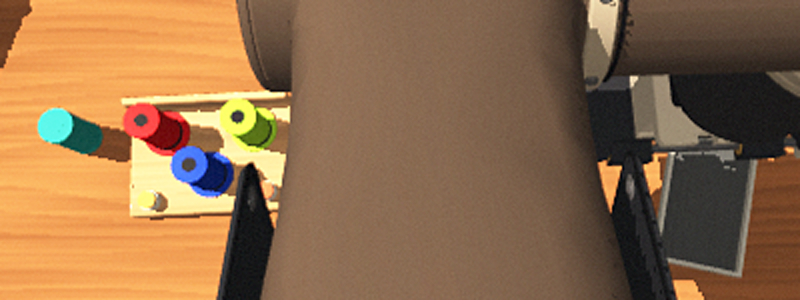

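```bash
python3 -c "
from station import job
print(job.job_done())"
```

```text
the job is handed in; nothing more can be done
None
```

The job is done and handed in at about 52 s of the 144 s allowed. I stood red, blue and lime in the tray, then stood the jar on the cork coaster nearest the base. Only after that did I put blue, lime and red back on their own seats.

**Last checks**
- **Spools:** by the top camera, blue and red are within about 1 mm of their seat centres. Lime is about 2 mm off, mostly towards the robot, and I left it there.
- **Jar:** the scene camera puts it within about 1–2 mm of the coaster centre. The arm hid it from the top camera in the last pictures.
- **Overall:** everything was upright and released, with the gripper clear. The teal look-alike spool was not moved, and the bead pots showed no sign of having moved.
- **Forces:** the highest contact force I read was about 7 N, when setting lime down on its seat.

**Checks that failed or disagreed**
- In the final pictures the detector did not find lime in the scene view. I could see it standing there, and the top camera measured it.
- The two cameras differ by about 1–2 mm.

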